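# Put an alto neck on the leak tester and set its air valve

## Task

Take the alto neck out of the spring clip and stand it on the rubber plug of the leak-test rig, its tenon over the plug and lowered fully down on the seat before you let go, with its mouthpiece end pointing away from the valve. Then turn the valve's handwheel by its handle clockwise until it is shut at its stop, and from there back it off exactly two full turns. Finish with the handle still gripped in the hand at that setting, ready to trim the flow, with the neck left standing on the plug and the other things on the bench left where they are.

Things in the scene. Friction and masses are not known exactly. Their poses are not given: they have to be found in the camera images.
- neck_bend (a point): where to grip the gold alto neck: centre of its tube half-way round the bend, tube 20 mm thick here and sloping about 40 deg, rising forwards; grip its sides across y, from above. Axes: z up along the tenon, x level towards the mouthpiece end. 17 mm forward (x) of the tenon's axis, 89 mm above its foot; close above the balance point. The top of the neck is 118 mm above the foot.
- neck_foot (a point): centre of the bottom opening of the neck's tenon (its straight lower tube): 24 mm outside, 20 mm bore, 41 mm deep, with a 30 mm collar 25 to 30 mm above the foot. Same axes as neck_bend. In the clip the foot stands 12 mm above the table.
- neck_end (a point): tip of the neck's mouthpiece end (cork, stopped with a rubber bung): 134 mm forward (x) of the tenon's axis, 88 mm above the foot. Same axes as neck_bend.
- neck: the gold-lacquered alto neck, 130 to 200 g, upright in the spring clip at first: straight tenon below, tube bending over to a slim corked mouthpiece end, with a thin octave key over it that lies within the tube's width at the bend. Origin and axes as neck_foot.
- clip: spring clip: a 72 mm wooden disc 12 mm high with two sprung brass leaves, to 36 mm above the table, which pinch the tenon lightly from both sides. Origin under the disc's centre, on the tenon's axis. The neck pulls straight up out of it with a few newtons.
- plug_seat (a point): centre of the round brass seat (44 mm across, 64 mm above the table) on the rig's test post. From it rises the black rubber plug: 18.8 mm thick for 26 mm, then tapering to 8 mm at 38 mm above the seat. The tenon goes over it, foot on the seat. Axes are the rig's: z up, +y towards the valve (170 mm away), +x level, to the side where the dial gauge is.
- valve_axis (a point): point on the upright axis of the valve's handwheel, level with the middle of its handle, 152 mm above the table. Same axes as plug_seat. The wheel (four spokes, 101 mm outside, mid-plane 113 mm above the table, hub nut to 125 mm) keeps its height as it turns.
- handle (a point): middle of the wheel's upright black handle, 45 mm from the wheel's axis: a sleeve 20 mm thick, 54 mm tall (125 to 179 mm above the table), free to spin on its pin. Its position shows how the wheel stands; its axes spin with the sleeve. With the valve shut, and after each full turn, it is on the -x side of valve_axis (away from the gauge).
- grip_sleeve: the same black handle sleeve as point handle; origin at the centre of its underside, 125 mm above the table.
- valve (a joint): turn of the handwheel in rad from the shut stop: 0 is hard shut; grows as the wheel turns anticlockwise seen from above (opening), 6.283 a turn; other stop at 21. Starts 2.2 to 9.2 open. Turning takes about 2 N at the handle; it stays where it is left.
- rig: the bench leak-test rig, screwed down: grey base plate 110 x 300 x 12 mm, brass globe valve with grey handwheel, pipe, dial gauge (64 mm, top about 90 mm above the table), test post. Origin on the table under the valve's axis; the plate runs from 85 mm on the +y side to 215 mm on the -y side; the post is at y = -170 mm.
- rod_driver: chrome rod-driver (long thin steel screwdriver, 185 long, 13 thick) lying between rig and clip (bystander). Origin at its underside.
- key_guard: small copper three-armed key guard, 60 across and 26 high, at the far side right of the rig (bystander). Origin at its underside.
- swage_block: black cast-iron swage block, 78 x 78 x 34 high, left of the rig (bystander). Origin at its underside.
- pad_tin: round aluminium pad tin, 67 across, 23 high, far left (bystander). Origin at its underside.
- loose_key: loose lacquered saxophone key, 90 long, between robot and rig (bystander). Origin at its underside.
- grease_pot: little glass grease pot with aluminium lid, 36 across, 27 high, near left (bystander). Origin at its underside.
Things that resemble listed ones, but are neither listed nor needed, are in the scene too. There is more than one size of the neck; the job needs the largest.

How it is judged:
By the outcome, as a careful person would: the job done as asked, in the order asked, and still so for the second after the job is handed in, while the arm keeps its last pose, push and grip.
It also fails if it takes over 67 s, if anything falls off the work surface, if the arm or the gripper's body presses on something with over 40 N, if the wrist force passes 120 N, or if a joint passes its speed limit or range.

## Robot

A 6-joint arm with a two-finger parallel gripper is mounted at the origin on the work surface. World frame = base frame: x ahead of the robot, y to its left, z up, the work surface at z = 0. Lengths are in m, angles in degrees, forces in N, time in s.
With the tool pointing down it reaches from about 0.35 to 0.875 m from the base axis. Payload 4.2 kg.
Tool frame: the origin (TCP) lies midway between the tips of the shut fingers; the grasp point (between the pads) lies 19 mm behind it; z points along the fingers, y is the direction in which the jaws open and shut (so a half turn about z gives the same grasp; the last joint's range is limited). The gripper opens to 87 mm and grips with 3 to 60 N. Pads are 19 mm wide; open, the fingers measure 117 mm over their backs; the gripper's body (75 mm by 190 mm) begins 51 mm behind the grasp point.
Start: joints at [80.134, 22.042, 0.453, 0, -68.411, -14.817], TCP at [0.261, 0.568, 0.223] pointing down, gripper open.
Joint ranges: [-179.83, 179.83], [-69.29, 118.12], [-61.27, 80.66], [-181.25, 117.63], [-171.15, -9.14], [-177.46, 177.46]. Speed limits (degrees/s): [159.86, 159.86, 180, 180, 180, 180].

## Interface

Orientations are given as a 3x3 rotation matrix whose columns are the frame's x, y, z axes.
In Python, from station import sense, capture, calibration, finish_job gives the robot as it stands.
- The arm moves only by the tool carry_out, never from a script. Its argument "commands" is one flat list of numbers, 6 for each row, row after row: the shift along the tool's x, y, z in mm, then the turn, a rotation vector about the tool's x, y, z in rad. A call has 1 to 5 rows; each row shifts and turns the pose as measured when the row begins, along the tool's axes as they then stand; what a row does not reach is not made up. A row lasts 1/8 s, in which the tool goes at most 62.5 mm and 10.7 degrees, less where a joint would pass 70% of its speed; a pose out of reach is approached as far as the arm can. A call is refused whole if a number of a shift passes 62.5 or a number of a turn 0.188, either way. A call with a gripper value outside its range is refused whole. "grip" is the finger opening in mm, from 0 to 87, set as the call begins (left out, the last holds). The fingers move at their own pace and stop on an object; the grip force is fixed at half the most. Time passes only in rows, so rows that do not move let the fingers close. It gives the time, the measured TCP pose, the force and the opening at its end, in the units of the state.
- sense(): the state, without advancing time (a new reading comes with each control period).
- capture(name): name is "side" or "top"; returns the picture (480x640x3 uint8, red, green, blue); there is no depth.
- calibration(name): a dict with "fx", "fy", "cx", "cy" (pixels), "rvec" (rotation vector, rad) and "tvec" (3), from world to camera coordinates, as OpenCV has them. Camera axes: x right, y down, z forward; pixel columns grow to the right and rows downward; lengths in m; the calibration is good to about 2 mm. A picture is of the moment at which its call begins. calibration takes no time and is no camera call.
- finish_job(): hands the job in, once; it reports no verdict.
The state is a dict: "time_s": time; "joints": joint angles; "joint_velocities": joint speeds; "effort": joint torques, N m; "tcp_pos": TCP position; "ee_rot": TCP orientation; "wrist_force": force on the tool from outside, world axes, zero at the start; "moment": the same for the moment, N m; "gripper_width": opening from 0.0 (shut) to 1.0 (fully open).
Only numpy, scipy, OpenCV 4.12 (cv2) and the standard library are available. Lean on these libraries where they do the work, as an engineer would, in place of code of your own. Each camera call takes 0.05 s, during which the arm holds its last target.

## Working session

There is one attempt and no reset: what is moved stays moved. The work goes in short steps, Python scripts to look and compute and a tool call to move; the robot and the scene stay as the last step left them, time stands still between calls to the robot, and variables do not carry over. Pictures are saved under pics/ and viewed, and the job is handed in when it is done.

Besides the shell and the picture viewer there is one more tool, called after "Emit:" as a command line: name --argument value ..., lists and objects as JSON in quotes. carry_out: Moves the arm, as the interface text tells. Its arguments: {"type":"object","properties":{"commands":{"type":"array"},"grip":{"type":"number"}},"required":["commands"]}

```bash
ls; mkdir -p pics; python3 - <<'E'
from station import *
import cv2
s=sense();print({k:s[k] for k in ['time_s','tcp_pos','ee_rot','gripper_width']})
for n in ['side','top']:
    im=capture(n);cv2.imwrite(f'pics/{n}0.png',im[:,:,::-1]);print(n,calibration(n))
E
```

```text
pics
{'time_s': 0.0, 'tcp_pos': array([0.26070035, 0.56735378, 0.22143265]), 'ee_rot': array([[ 9.08544632e-01, -4.17786835e-01, -9.01081212e-04],
       [-4.17787805e-01, -9.08542359e-01, -2.03287371e-03],
       [ 3.06374239e-05,  2.22341724e-03, -9.99997528e-01]]), 'gripper_width': 0.9988039894712903}
side {'fx': 470.3261542036012, 'fy': 470.3261542036012, 'cx': 325.8780750394686, 'cy': 239.9672231067896, 'rvec': array([ 2.38110368, -0.1191784 ,  0.07281648]), 'tvec': array([-0.53044885,  0.09264474,  1.17970228])}
top {'fx': 459.5082873145088, 'fy': 459.5082873145088, 'cx': 318.24171850386045, 'cy': 235.58808783568537, 'rvec': array([ 2.12415064, -2.15991762,  0.16916168]), 'tvec': array([-0.02647889,  0.54072116,  1.00756242])}
```

View pics/side0.png

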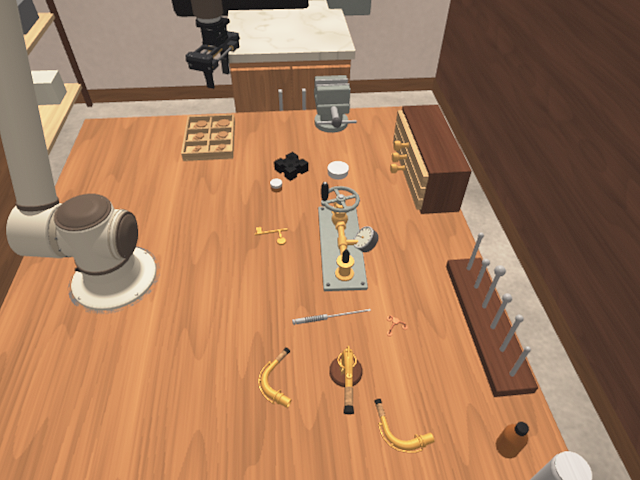

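View pics/top0.png

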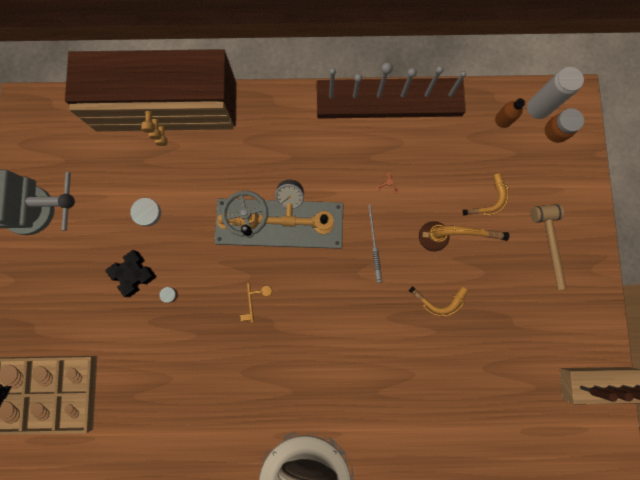

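```bash
cat > h.py <<'E'
import numpy as np, cv2
from station import *
def cam(n):
    c=calibration(n);R=cv2.Rodrigues(np.array(c['rvec']))[0];K=np.array([[c['fx'],0,c['cx']],[0,c['fy'],c['cy']],[0,0,1]]);return K,R,np.array(c['tvec'])
def plane(n,uv,z):
    K,R,t=cam(n);d=R.T@np.linalg.inv(K)@np.array([*uv,1.]);o=-R.T@t;return o+d*(z-o[2])/d[2]
def tri(us,ut):
    A=[];b=[]
    for n,uv in(('side',us),('top',ut)):
        K,R,t=cam(n);P=K@np.c_[R,t]
        for i in(0,1):
            r=uv[i]*P[2]-P[i];A.append(r[:3]);b.append(-r[3])
    x,res,_,_=np.linalg.lstsq(np.array(A),np.array(b),rcond=None);return x
def proj(n,p):
    K,R,t=cam(n);q=K@(R@np.array(p)+t);return q[:2]/q[2]
def crop(im,x0,y0,x1,y1,k,name):
    cv2.imwrite(f'pics/{name}.png',cv2.resize(im[y0:y1,x0:x1,::-1],None,fx=k,fy=k,interpolation=cv2.INTER_CUBIC))
E
python3 - <<'E'
from h import *
a=cv2.imread('pics/side0.png')[:,:,::-1];b=cv2.imread('pics/top0.png')[:,:,::-1]
# combine
crop(b,205,175,345,265,5.5,'t_rig');crop(b,410,205,520,265,7,'t_clip')
crop(a,310,170,390,300,4.5,'s_rig');crop(a,310,330,390,420,6,'s_clip')
E
```

```text
(no output)
```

View pics/t_rig.png

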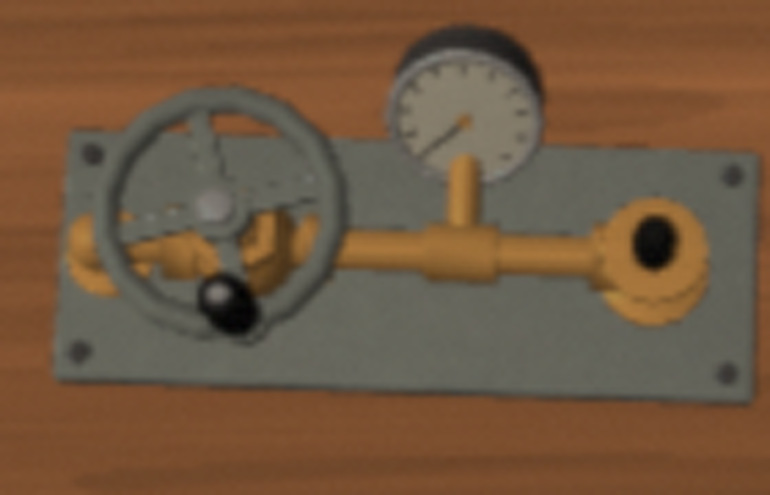

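View pics/t_clip.png

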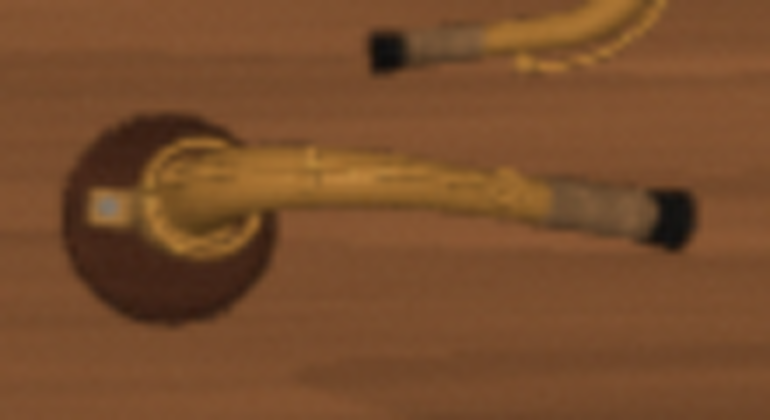

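View pics/s_rig.png

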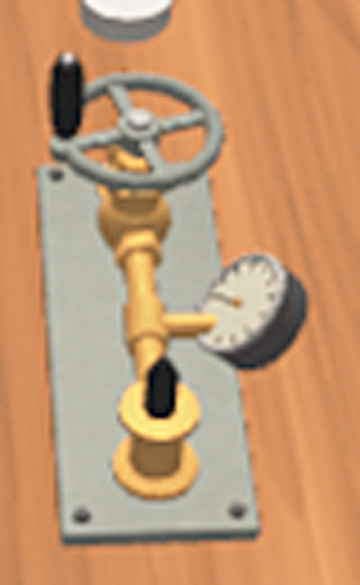

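View pics/s_clip.png

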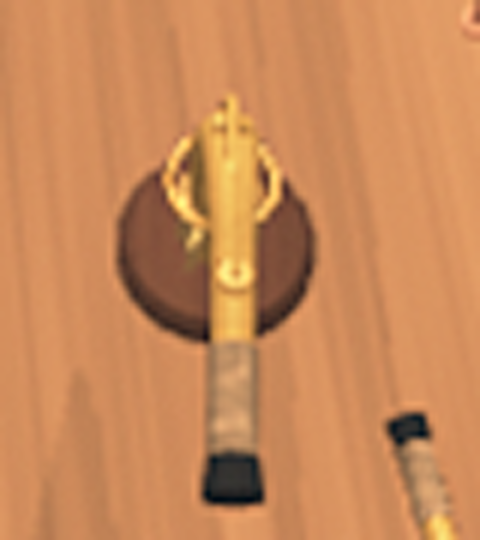

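```bash
python3 - <<'E'
from h import *
np.set_printoptions(precision=4,suppress=True)
T=lambda x,y,x0,y0,k:np.array([x0+x/k,y0+y/k])-0.0
tr=lambda x,y:T(x,y,205,175,5.5); tc=lambda x,y:T(x,y,410,205,7)
sr=lambda x,y:T(x,y,310,170,4.5); sc=lambda x,y:T(x,y,310,330,6)
print('disc top',plane('top',tc(168,219),.012),'side',plane('side',sc(217,243),.012))
print('bung tip tri',tri(sc(232,485),tc(690,220)),'plane',plane('top',tc(690,220),.1),plane('side',sc(232,490),.1))
cs=[plane('top',tr(*p),.012) for p in((72,130),(760,155),(750,402),(55,380))]
print(np.array(cs))
print([plane('side',sr(*p),.012) for p in((38,167),(207,167),(258,535),(65,540))])
print('seat',plane('top',tr(655,245),.064),plane('side',sr(160,408),.064))
print('plug top',plane('top',tr(655,240),.102))
print('hub',plane('top',tr(214,204),.125),plane('side',sr(140,120),.125),tri(sr(140,120),tr(214,204)))
print('wheel',plane('top',tr(222,211),.113),plane('side',sr(138,130),.113))
print('handle top',plane('top',tr(217,295),.179),plane('side',sr(66,60),.179),tri(sr(66,60),tr(217,295)))
E
```

```text
disc top [ 0.5387 -0.3076  0.012 ] side [ 0.5427 -0.3168  0.012 ]
bung tip tri [ 0.5236 -0.444   0.1042] plane [ 0.5225 -0.4457  0.1   ] [ 0.5254 -0.4436  0.1   ]
[[ 0.6378  0.2011  0.012 ]
 [ 0.6218 -0.0962  0.012 ]
 [ 0.5144 -0.0892  0.012 ]
 [ 0.5287  0.2065  0.012 ]]
[array([0.5334, 0.1994, 0.012 ]), array([0.6412, 0.1899, 0.012 ]), array([ 0.6243, -0.1055,  0.012 ]), array([ 0.5192, -0.0991,  0.012 ])]
seat [ 0.573  -0.0492  0.064 ] [ 0.5748 -0.0544  0.064 ]
plug top [ 0.5678 -0.0485  0.102 ]
hub [0.5802 0.1214 0.125 ] [0.5829 0.1115 0.125 ] [0.5837 0.1231 0.1144]
wheel [0.5799 0.1202 0.113 ] [0.5829 0.1164 0.113 ]
handle top [0.5352 0.1114 0.179 ] [0.5385 0.1037 0.179 ] [0.5381 0.1127 0.1712]
```

```bash
python3 - <<'E'
from h import *
s=sense();p=s['tcp_pos'];R=s['ee_rot'];print(s['time_s'])
a=cv2.imread('pics/side0.png');b=cv2.imread('pics/top0.png')
print(proj('top',p),proj('top',[0,0,.0]),proj('side',[0,0,0]))
for d in(-1,0,1):
    for z in (0,-.019):
        q=p+R@np.array([0,d*.0435,z]);u=proj('side',q);print(d,u)
        cv2.circle(a,tuple(int(round(v*16)) for v in u),16,(0,0,255) if z==0 else (0,255,0),-1,shift=4)
t=np.linspace(0,2*np.pi,40)
crop(a[:,:,::-1],160,0,280,120,6,'s_grip')
E
```

```text
0.1
[-14.14183273 379.15030331] [306.16577088 482.1890404 ] [114.39762626 276.90302172]
-1 [224.51136384  73.22486581]
-1 [223.66175064  67.36971568]
0 [217.92973703  79.66265856]
0 [216.99892624  73.7517267 ]
1 [211.07910647  86.36357628]
1 [210.06107594  80.3971723 ]
```

View pics/s_grip.png

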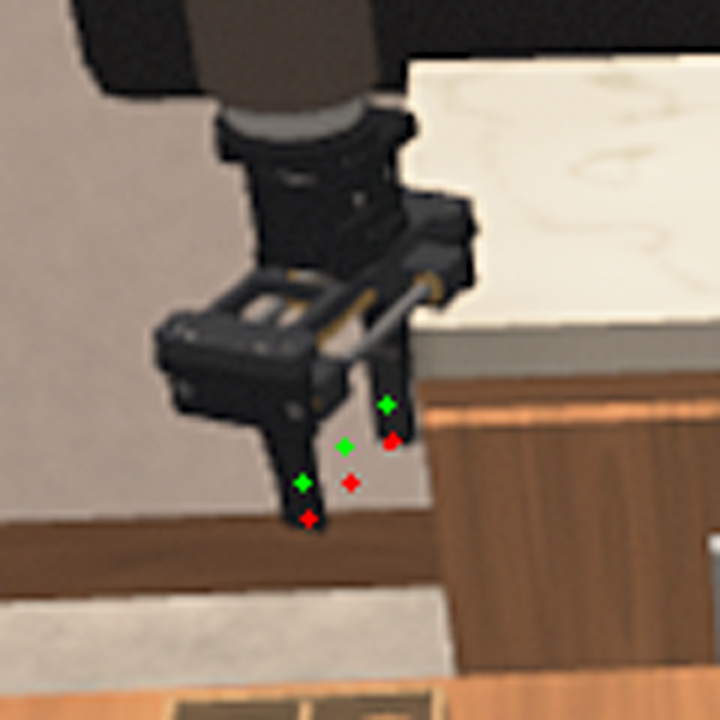

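```bash
cat > g.py <<'E'
import sys
from h import *
np.set_printoptions(precision=4,suppress=True)
def go(target,yaw=None):
    s=sense();p=np.array(s['tcp_pos']);R=np.array(s['ee_rot'])
    print('t',round(s['time_s'],2),'tcp',p,'yaw_x',np.degrees(np.arctan2(R[1,0],R[0,0])).round(2),'F',np.array(s['wrist_force']).round(1),'w',round(s['gripper_width']*87,1))
    print('shift tool mm',(R.T@(np.array(target)-p)*1000).round(1))
    if yaw is not None:
        c,n=np.cos(np.radians(yaw)),np.sin(np.radians(yaw))
        Rt=np.array([[c,n,0],[n,-c,0],[0,0,-1]])
        rv=cv2.Rodrigues(R.T@Rt)[0].ravel();print('rotvec tool',rv.round(4))
        print('shift in target-orient axes',(Rt.T@(np.array(target)-p)*1000).round(1))
if __name__=='__main__':
    a=[float(v) for v in sys.argv[1:]];go(a[:3],a[3] if len(a)>3 else None)
E
python3 g.py .539 -.329 .235 -96.8
```

```text
t 0.1 tcp [0.2608 0.5674 0.2216] yaw_x -24.69 F [-0.5 -0.4 -0.1] w 87.0
shift tool mm [627.2 698.3 -12. ]
rotvec tool [ 0.0016 -0.0013  1.2586]
shift in target-orient axes [ 857.2 -382.4  -13.4]
```

Translate part way first (direction in tool axes 627:698), limit about 46/row.

Emit:
carry_out --commands '[40, 45, -4, 0, 0, 0, 40, 45, -3, 0, 0, 0, 40, 45, -3, 0, 0, 0, 40, 45, -2, 0, 0, 0, 40, 45, 0, 0, 0, 0]'

```text
time_s: 0.72
tcp_pos: [0.3491, 0.2736, 0.231]
ee_rot: [[0.911, -0.412, -0.003], [-0.412, -0.911, -0.008], [0.001, 0.008, -1.0]]
wrist_force: [1.5, 0.2, 0.0]
gripper_width: 1.001
```

Emit:
carry_out --commands '[40, 45, 0, 0, 0, 0.18, 48, 38, 0, 0, 0, 0.18, 54, 30, 0, 0, 0, 0.18, 57, 18, 0, 0, 0, 0.18, 60, 8, 0, 0, 0, 0.18]'

```text
time_s: 1.35
tcp_pos: [0.4334, -0.0258, 0.233]
ee_rot: [[0.218, -0.976, -0.001], [-0.976, -0.218, -0.007], [0.006, 0.003, -1.0]]
wrist_force: [1.5, 0.1, 0.6]
gripper_width: 0.999
```

```bash
python3 g.py .539 -.329 .235 -96.8
```

```text
t 1.35 tcp [ 0.4334 -0.0258  0.233 ] yaw_x -77.41 F [1.5 0.1 0.6] w 86.9
shift tool mm [318.9 -36.9  -0.1]
rotvec tool [ 0.0015 -0.0065  0.3384]
shift in target-orient axes [ 288.5 -140.7   -2. ]
```

Emit:
carry_out --commands '[60, -10, 0, 0, 0, 0.17, 56, -18, 0, 0, 0, 0.17, 56, -27, 0, 0, 0, 0, 56, -27, 0, 0, 0, 0, 50, -25, 0, 0, 0, 0]'

```text
time_s: 1.98
tcp_pos: [0.5331, -0.3154, 0.2333]
ee_rot: [[-0.134, -0.991, -0.002], [-0.991, 0.134, -0.005], [0.005, 0.001, -1.0]]
wrist_force: [1.2, 1.4, 0.4]
gripper_width: 1.005
```

```bash
python3 g.py .539 -.329 .235 -96.8
```

```text
t 1.98 tcp [ 0.5331 -0.3154  0.2333] yaw_x -97.69 F [1.2 1.4 0.4] w 87.4
shift tool mm [12.7 -7.7 -1.7]
rotvec tool [ 0.0015 -0.0052 -0.0156]
shift in target-orient axes [12.8 -7.5 -1.7]
```

Emit:
carry_out --commands '[12, -7, 20, 0, -0.005, -0.015, 0, 0, 15, 0, 0, 0, 0, 0, 0, 0, 0, 0]'

```text
time_s: 2.35
tcp_pos: [0.5376, -0.3318, 0.1941]
ee_rot: [[-0.124, -0.992, -0.006], [-0.992, 0.124, 0.002], [-0.001, 0.006, -1.0]]
wrist_force: [0.4, 0.7, 0.3]
gripper_width: 0.998
```

```bash
cat > look.py <<'E'
from g import *
import sys
nm=sys.argv[1]
a=capture('side');b=capture('top')
cv2.imwrite(f'pics/{nm}_sr.png',a[:,:,::-1]);cv2.imwrite(f'pics/{nm}_tr.png',b[:,:,::-1])
s=sense();p=np.array(s['tcp_pos']);R=np.array(s['ee_rot']);w=s['gripper_width']*.0435
a=a.copy();b=b.copy()
for n,im in(('side',a),('top',b)):
    for d in(-1,0,1):
        u=proj(n,p+R@np.array([0,d*w,0]));print(n,d,u.round(1))
        cv2.circle(im,tuple(int(round(v*16)) for v in u),12,(255,0,0),-1,shift=4)
x,y=[int(v) for v in sys.argv[2:4]];crop(a,x-50,y-50,x+50,y+50,4,nm+'_s')
x,y=[int(v) for v in sys.argv[4:6]];crop(b,x-50,y-50,x+50,y+50,4,nm+'_t')
A=cv2.imread(f'pics/{nm}_s.png');B=cv2.imread(f'pics/{nm}_t.png');cv2.imwrite(f'pics/{nm}.png',np.hstack([A,B]))
print('tcp',p,'yaw',np.degrees(np.arctan2(R[1,0],R[0,0])))
E
python3 look.py a 350 350 440 235
```

```text
side -1 [373.9 329.7]
side 0 [350.1 329.1]
side 1 [326.2 328.5]
top -1 [471.2 200.2]
top 0 [470.  221.8]
top 1 [468.7 243.7]
tcp [ 0.5386 -0.3318  0.1961] yaw -97.08024508978198
```

View pics/a.png

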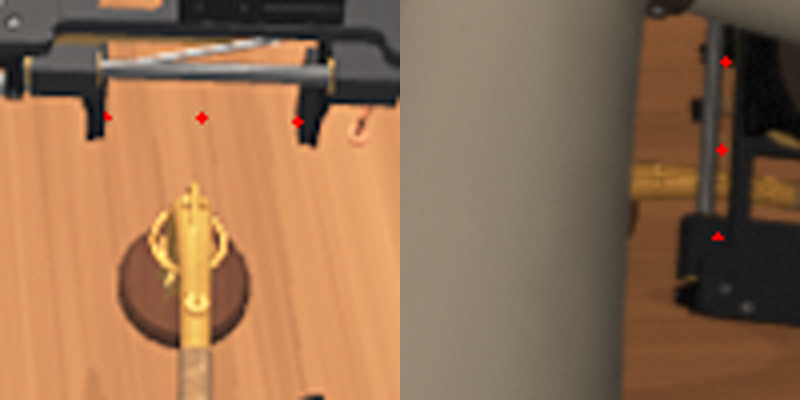

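```bash
python3 - <<'E'
from g import *
for p in([.5386,-.3285,.101],[.5386,-.3285,.111],[.5386,-.31,.012],[.5386,-.311,.042],[.5225,-.443,.1],[.5386,-.31,.036]):
    for n in('side','top'):
        o={'side':(300,300),'top':(390,185)}[n]; print(p,n,proj(n,p).round(1),((proj(n,p)-o)*4).round(0))
b=cv2.imread('pics/top0.png')[:,:,::-1];crop(b,390,185,490,285,8,'t0c')
b=cv2.imread('pics/side0.png')[:,:,::-1];crop(b,300,320,400,420,8,'s0c')
E
```

```text
[0.5386, -0.3285, 0.101] side [347.1 354.2] [189. 217.]
[0.5386, -0.3285, 0.101] top [454.  229.9] [256. 180.]
[0.5386, -0.3285, 0.111] side [347.4 351.6] [190. 206.]
[0.5386, -0.3285, 0.111] top [455.3 229.1] [261. 176.]
[0.5386, -0.31, 0.012] side [343.8 367.8] [175. 271.]
[0.5386, -0.31, 0.012] top [435.  236.3] [180. 205.]
[0.5386, -0.311, 0.042] side [344.5 361.2] [178. 245.]
[0.5386, -0.311, 0.042] top [438.8 234.3] [195. 197.]
[0.5225, -0.443, 0.1] side [347.  411.5] [188. 446.]
[0.5225, -0.443, 0.1] top [507.3 236.5] [469. 206.]
[0.5386, -0.31, 0.036] side [344.3 362.2] [177. 249.]
[0.5386, -0.31, 0.036] top [437.6 234.7] [191. 199.]
```

View pics/s0c.png

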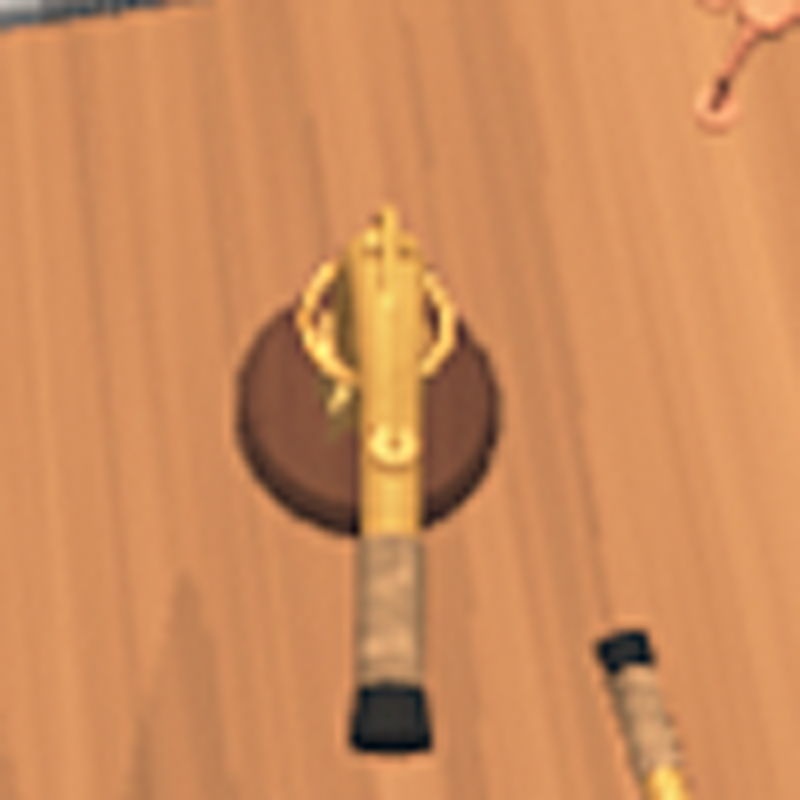

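View pics/t0c.png

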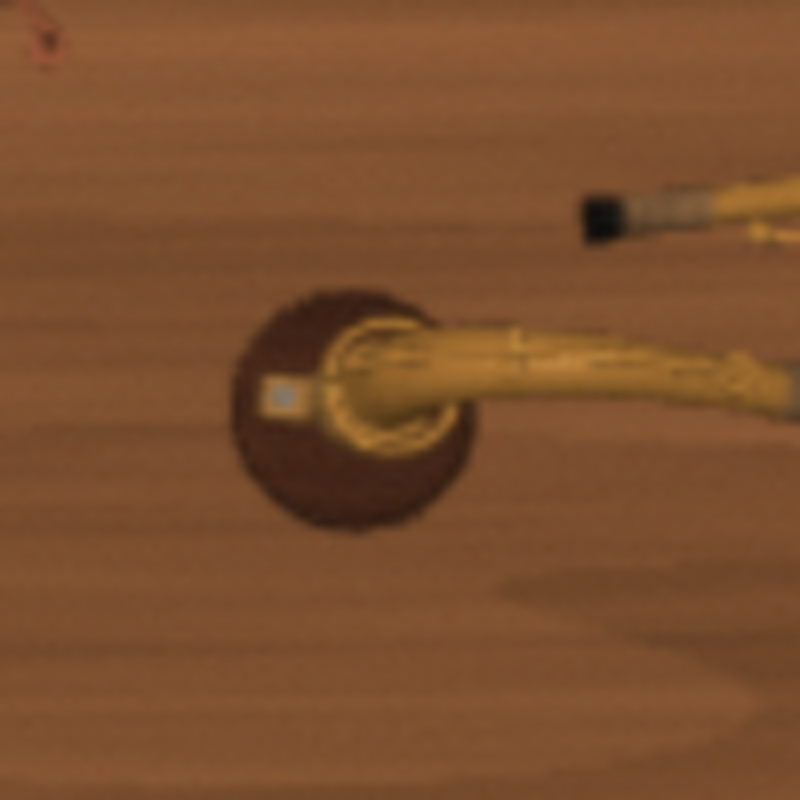

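Emit:
carry_out --commands '[-4, 0, 36, 0.0, 0, 0, 0, 0, 36, 0, 0, 0, 0, 0, 28, 0, 0, 0, 0, 0, 8, 0, 0, 0, 0, 0, 0, 0, 0, 0]'

```text
time_s: 3.08
tcp_pos: [0.544, -0.325, 0.0945]
ee_rot: [[-0.115, -0.993, 0.012], [-0.993, 0.115, -0.006], [0.005, -0.012, -1.0]]
wrist_force: [0.3, 0.2, -0.1]
gripper_width: 1.003
```

```bash
python3 g.py .539 -.3275 .082 -96.8; python3 look.py b 350 350 440 235
```

```text
t 3.08 tcp [ 0.544  -0.325   0.0945] yaw_x -96.63 F [ 0.3  0.2 -0.1] w 87.2
shift tool mm [ 3.   4.8 12.5]
rotvec tool [-0.0125 -0.005   0.003 ]
shift in target-orient axes [ 3.1  4.6 12.5]
side -1 [371.5 354.2]
side 0 [349.7 354. ]
side 1 [327.8 353.8]
top -1 [452.8 208.2]
top 0 [451.6 227.7]
top 1 [450.4 247.5]
tcp [ 0.5444 -0.3254  0.0952] yaw -96.65034618919229
```

View pics/b.png

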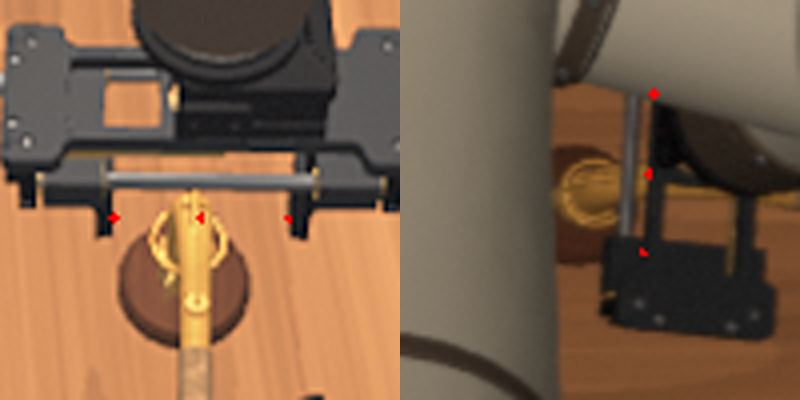

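Emit:
carry_out --commands '[3, 5, 13, -0.012, -0.005, 0.0, 0, 0, 1, 0, 0, 0, 0, 0, 0, 0, 0, 0]'

```text
time_s: 3.55
tcp_pos: [0.54, -0.3286, 0.0825]
ee_rot: [[-0.116, -0.993, 0.005], [-0.993, 0.116, -0.001], [0.001, -0.005, -1.0]]
wrist_force: [-0.0, 0.3, -0.1]
gripper_width: 1.002
```

```bash
python3 g.py .539 -.3275 .082 -96.8
```

```text
t 3.55 tcp [ 0.54   -0.3286  0.0825] yaw_x -96.65 F [-0.   0.3 -0.1] w 87.1
shift tool mm [-1.   1.1  0.5]
rotvec tool [-0.0052 -0.0008  0.0026]
shift in target-orient axes [-1.   1.1  0.5]
```

Emit:
carry_out --commands '[0, 0, 0, -0.005, 0, 0.0, 0, 0, 0, 0, 0, 0, 0, 0, 0, 0, 0, 0, 0, 0, 0, 0, 0, 0]' --grip 26

```text
time_s: 4.05
tcp_pos: [0.5402, -0.3288, 0.0829]
ee_rot: [[-0.116, -0.993, 0.0], [-0.993, 0.116, -0.001], [0.001, -0.0, -1.0]]
wrist_force: [-0.2, -0.4, 0.6]
gripper_width: 0.632
```

```bash
python3 g.py .539 -.3275 .082 -96.8; python3 look.py c 350 350 440 235
```

```text
t 4.05 tcp [ 0.5402 -0.3288  0.0829] yaw_x -96.65 F [-0.2 -0.4  0.6] w 55.0
shift tool mm [-1.1  1.3  0.9]
rotvec tool [-0.0005 -0.0011  0.0026]
shift in target-orient axes [-1.1  1.3  0.9]
side -1 [359.2 359. ]
side 0 [347.5 358.8]
side 1 [335.8 358.6]
top -1 [452.2 220.1]
top 0 [451.6 230.5]
top 1 [451.  241.1]
tcp [ 0.5402 -0.3287  0.0829] yaw -96.64827239314991
```

View pics/c.png

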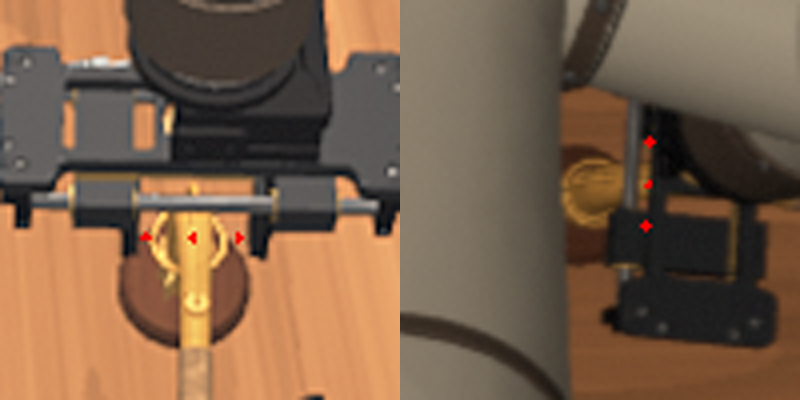

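Emit:
carry_out --commands '[0, 0, 0, 0, 0, 0.0, 0, 0, 0, 0, 0, 0, 0, 0, 0, 0, 0, 0, 0, 0, 0, 0, 0, 0]' --grip 24

```text
time_s: 4.65
tcp_pos: [0.5402, -0.3287, 0.0829]
ee_rot: [[-0.116, -0.993, 0.0], [-0.993, 0.116, -0.001], [0.001, -0.0, -1.0]]
wrist_force: [1.4, 0.5, 0.8]
gripper_width: 0.278
```

Emit:
carry_out --commands '[0, 0, 0, 0, 0, 0.0, 0, 0, 0, 0, 0, 0, 0, 0, 0, 0, 0, 0]' --grip 0

```text
time_s: 5.03
tcp_pos: [0.54, -0.3287, 0.0829]
ee_rot: [[-0.116, -0.993, 0.0], [-0.993, 0.116, -0.001], [0.001, -0.0, -1.0]]
wrist_force: [0.1, -0.6, 0.5]
gripper_width: 0.237
```

```bash
python3 g.py .539 -.3275 .082 -96.8
```

```text
t 5.03 tcp [ 0.54   -0.3287  0.0829] yaw_x -96.66 F [ 0.1 -0.6  0.5] w 20.7
shift tool mm [-1.1  1.1  0.9]
rotvec tool [-0.0001 -0.001   0.0024]
shift in target-orient axes [-1.1  1.1  0.9]
```

Emit:
carry_out --commands '[0, 0, -5, 0, 0, 0.0, 0, 0, -15, 0, 0, 0, 0, 0, -20, 0, 0, 0, 0, 0, -25, 0, 0, 0, 0, 0, -25, 0, 0, 0]'

```text
time_s: 5.65
tcp_pos: [0.5382, -0.3279, 0.1743]
ee_rot: [[-0.116, -0.993, -0.007], [-0.993, 0.116, 0.002], [-0.001, 0.007, -1.0]]
wrist_force: [0.5, 0.1, -1.6]
gripper_width: 0.238
```

Emit:
carry_out --commands '[0, 0, -25, 0, 0, 0.0, 0, 0, -20, 0, 0, 0, 0, 0, -15, 0, 0, 0, 0, 0, 0, 0, 0, 0]'

```text
time_s: 6.15
tcp_pos: [0.5378, -0.3288, 0.2447]
ee_rot: [[-0.115, -0.993, -0.002], [-0.993, 0.115, -0.003], [0.003, 0.002, -1.0]]
wrist_force: [0.6, 0.0, -2.4]
gripper_width: 0.237
```

```bash
python3 g.py .574 -.071 .213 -93; python3 look.py d 355 300 480 230
```

```text
t 6.15 tcp [ 0.5378 -0.3288  0.2447] yaw_x -96.62 F [ 0.6  0.  -2.4] w 20.6
shift tool mm [-260.3   -6.4   31. ]
rotvec tool [ 0.0018 -0.0027 -0.0631]
shift in target-orient axes [-259.3  -22.7   31.7]
side -1 [356.2 313.1]
side 0 [350.3 312.9]
side 1 [344.5 312.8]
top -1 [476.5 212.6]
top 0 [476.3 218. ]
top 1 [476.1 223.5]
tcp [ 0.537  -0.3283  0.2425] yaw -96.63117945647879
```

View pics/d.png

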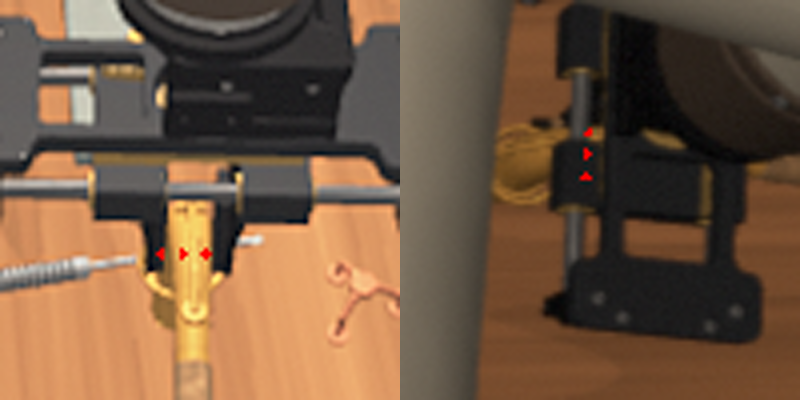

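Emit:
carry_out --commands '[-50, -1, 0, 0, 0, -0.03, -55, -3, 0, 0, 0, -0.03, -55, -5, 0, 0, 0, 0, -50, -5, 0, 0, 0, 0, -35, -4, 5, 0, 0, 0]'

```text
time_s: 6.88
tcp_pos: [0.5706, -0.0806, 0.2299]
ee_rot: [[-0.06, -0.998, -0.019], [-0.998, 0.06, 0.001], [0.0, 0.019, -1.0]]
wrist_force: [0.5, -0.2, -2.4]
gripper_width: 0.237
```

```bash
python3 g.py .573 -.0685 .2 -93
```

```text
t 6.88 tcp [ 0.5706 -0.0806  0.2299] yaw_x -93.45 F [ 0.5 -0.2 -2.4] w 20.7
shift tool mm [-12.3  -2.2  29.8]
rotvec tool [ 0.0188 -0.0003 -0.0078]
shift in target-orient axes [-12.2  -1.7  29.9]
```

Emit:
carry_out --commands '[-12, -2, 15, 0.019, 0, -0.008, 0, 0, 12, 0, 0, 0, 0, 0, 0, 0, 0, 0, 0, 0, 0, 0, 0, 0]'

```text
time_s: 7.38
tcp_pos: [0.5715, -0.0669, 0.1984]
ee_rot: [[-0.049, -0.999, -0.008], [-0.999, 0.049, -0.001], [0.002, 0.008, -1.0]]
wrist_force: [-0.1, 0.7, -1.8]
gripper_width: 0.231
```

```bash
python3 g.py .573 -.0685 .2 -93; python3 look.py e 345 250 340 220
```

```text
t 7.38 tcp [ 0.5715 -0.0669  0.1984] yaw_x -92.8 F [-0.1  0.7 -1.8] w 20.1
shift tool mm [ 1.5 -1.6 -1.6]
rotvec tool [ 0.0077 -0.0018  0.0034]
shift in target-orient axes [ 1.5 -1.6 -1.6]
side -1 [352.4 225. ]
side 0 [347.8 225.1]
side 1 [343.1 225.2]
top -1 [334.2 202.1]
top 0 [334.1 207.2]
top 1 [334.  212.4]
tcp [ 0.5715 -0.0669  0.1986] yaw -92.81641382434498
```

View pics/e.png

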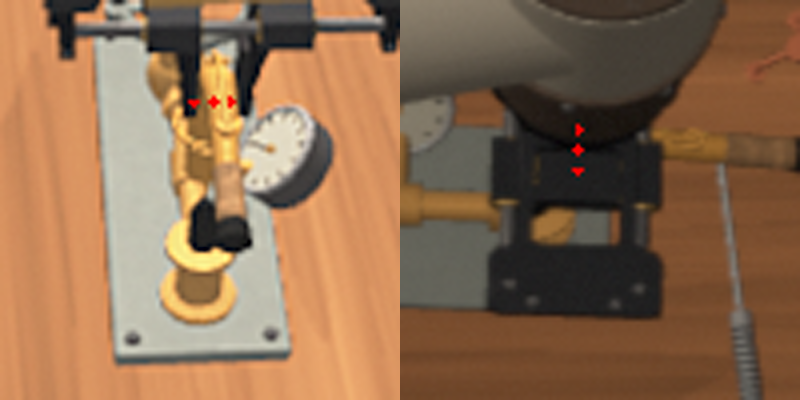

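```bash
python3 - <<'E'
from g import *
a=cv2.imread('pics/e_sr.png')[:,:,::-1];crop(a,320,200,380,290,8.5,'e1')
E
```

```text
(no output)
```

View pics/e1.png

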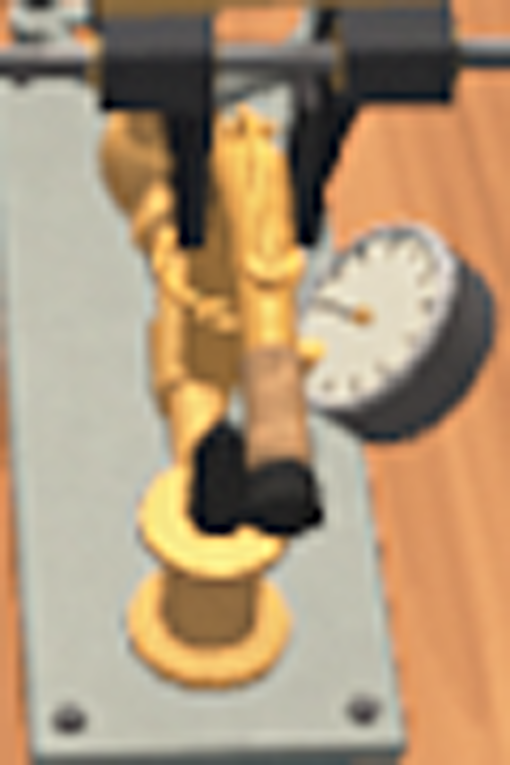

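```bash
python3 - <<'E'
from g import *
def P(p): return ((proj('side',p)-[320,200])*8.5).round(0)
for s in([.574,-.0515],[.573,-.0492],[.5748,-.0544]):
  print('seat',P([*s,.064]),'plugtip',P([*s,.102]),'at foot height',P([*s,.1276]),'front edge',P([s[0],s[1]-.012,.1276]),'left',P([s[0]-.012,s[1],.1276]))
f=[.5715+.0008,-.0669+.017]
print('foot',P([*f,.1276]),P([f[0],f[1]-.012,.1276]),P([f[0]-.012,f[1],.1276]),'end',P([f[0]-.0065,f[1]-.134,.1276+.088]))
E
```

```text
seat [213. 508.] plugtip [220. 419.] at foot height [224. 357.] front edge [230. 389.] left [181. 360.]
seat [209. 503.] plugtip [215. 413.] at foot height [219. 351.] front edge [225. 383.] left [176. 354.]
seat [217. 516.] plugtip [224. 427.] at foot height [228. 364.] front edge [235. 396.] left [185. 367.]
foot [217. 353.] [223. 385.] [174. 356.] end [285. 510.]
```

Emit:
carry_out --commands '[0, 0, 18, 0.007, 0, 0, 0, 0, 0, 0, 0, 0, 0, 0, 0, 0, 0, 0]'

```text
time_s: 7.85
tcp_pos: [0.5727, -0.0684, 0.1827]
ee_rot: [[-0.051, -0.999, 0.004], [-0.999, 0.051, -0.002], [0.001, -0.004, -1.0]]
wrist_force: [-0.3, -0.5, -1.5]
gripper_width: 0.235
```

```bash
python3 g.py .573 -.0685 .18 -93; python3 look.py f 345 250 340 220; python3 - <<'E'
from g import *
a=cv2.imread('pics/f_sr.png')[:,:,::-1];a=np.clip(a.astype(float)*1.6,0,255).astype(np.uint8);crop(a,330,225,370,275,12,'f1')
E
```

```text
t 7.85 tcp [ 0.5727 -0.0684  0.1827] yaw_x -92.92 F [-0.3 -0.5 -1.5] w 20.4
shift tool mm [ 0.1 -0.3  2.7]
rotvec tool [-0.0041 -0.0015  0.0014]
shift in target-orient axes [ 0.1 -0.3  2.7]
side -1 [352.5 230.5]
side 0 [347.9 230.7]
side 1 [343.4 230.8]
top -1 [334.6 203.5]
top 0 [334.5 208.5]
top 1 [334.3 213.5]
tcp [ 0.5724 -0.0682  0.1824] yaw -92.92486361752769
```

View pics/f1.png

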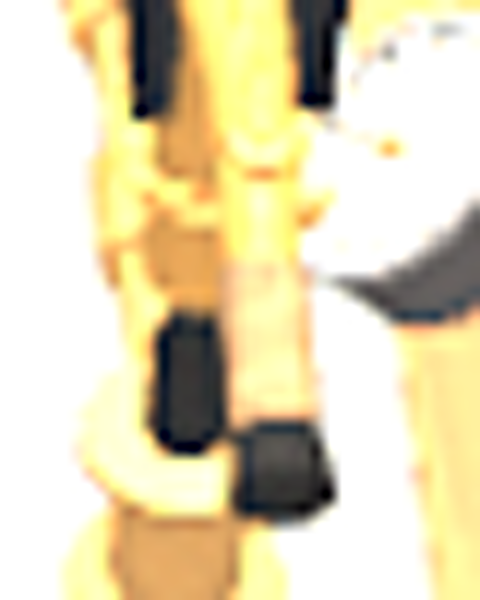

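```bash
python3 - <<'E'
from g import *
f=[.5724+.0009,-.0682+.017]
print('foot front',proj('side',[f[0],f[1]-.012,.1114]),'left',proj('side',[f[0]-.012,f[1],.1114]),'center',proj('side',[*f,.1114]))
for y in(-.0492,-.0515,-.0544): print(y,'seat front',proj('side',[.574,y-.022,.064]),'plug base front',proj('side',[.574,y-.0094,.064]),'seat left',proj('side',[.574-.022,y,.064]))
a=cv2.imread('pics/f_sr.png')
for r in (246,248,250,251,252,254,256,258,260): print(r,[tuple(int(x) for x in a[r,c,::-1]) for c in range(338,352)])
print([ (r,tuple(int(x) for x in a[r,345,::-1])) for r in range(240,272)])
a=cv2.imread('pics/side0.png')
print([ (r,tuple(int(x) for x in a[r,345,::-1])) for r in range(246,275)])
for r in (252,254,256,258,260): print(r,[tuple(int(x) for x in a[r,c,::-1]) for c in range(334,358)])
E
```

```text
foot front [346.4128 250.3213] left [340.6954 246.9183] center [345.719  246.5814]
-0.0492 seat front [346.171  265.9496] plug base front [345.4631 262.0061] seat left [336.0112 259.7224]
-0.0515 seat front [346.3014 266.6759] plug base front [345.5915 262.7215] seat left [336.1262 260.4318]
-0.0544 seat front [346.4663 267.5945] plug base front [345.754  263.6263] seat left [336.2716 261.3291]
246 [(151, 123, 92), (150, 106, 58), (219, 160, 91), (203, 147, 83), (148, 108, 58), (140, 102, 54), (146, 104, 56), (147, 106, 56), (146, 105, 56), (143, 102, 53), (155, 112, 62), (196, 140, 83), (219, 158, 100), (221, 165, 108)]
248 [(169, 156, 136), (139, 104, 65), (213, 152, 84), (239, 182, 102), (183, 132, 73), (132, 93, 49), (141, 101, 52), (148, 107, 57), (148, 106, 55), (147, 105, 54), (141, 105, 71), (170, 129, 94), (195, 148, 104), (199, 150, 105)]
250 [(199, 202, 189), (163, 161, 147), (199, 148, 95), (240, 185, 101), (255, 214, 119), (226, 165, 94), (125, 93, 55), (117, 87, 52), (128, 94, 55), (125, 91, 49), (133, 100, 68), (171, 129, 92), (203, 154, 107), (219, 165, 114)]
251 [(19
[... 3936 characters left out ...]
6, 125), (248, 225, 126), (254, 234, 131), (242, 186, 104), (105, 81, 51), (17, 21, 25), (31, 31, 32), (35, 37, 34), (33, 32, 33), (28, 29, 31), (1, 7, 21), (247, 184, 102), (255, 228, 127), (249, 223, 122), (250, 221, 121), (232, 195, 142), (189, 183, 169), (184, 186, 175), (188, 188, 174), (187, 186, 172)]
260 [(186, 186, 174), (180, 184, 177), (231, 200, 148), (250, 225, 127), (247, 227, 129), (247, 225, 128), (253, 233, 134), (231, 174, 98), (75, 60, 41), (16, 20, 27), (30, 31, 31), (32, 33, 30), (31, 31, 31), (20, 22, 28), (37, 30, 28), (255, 202, 112), (253, 229, 129), (246, 222, 126), (247, 219, 120), (249, 218, 124), (222, 196, 162), (179, 183, 174), (185, 186, 172), (187, 187, 173)]
```

```bash
python3 - <<'E'
from g import *
t=np.linspace(0,2*np.pi,400)
def circ(x,y,z,r): return np.array([proj('side',[x+r*np.cos(a),y+r*np.sin(a),z]) for a in t])
def left(c,row):
    m=np.abs(c[:,1]-row)<.12; return c[m][:,0].min() if m.any() else None
for x in(.572,.574,.576):
  for y in(-.050,-.052,-.054):
    c=circ(x,y,.1114,.012);print(x,y,[left(c,r) for r in(248,249,250)],'bot',c[c[:,1].argmax()])
a=cv2.imread('pics/f_sr.png')[:,:,::-1]
crop(a,336,240,356,256,36,'f2')
print(a[249,338:350].tolist())
E
```

```text
0.572 -0.05 [np.float64(340.6616948203939), np.float64(341.69484496363407), np.float64(344.09784486814954)] bot [345.2957 249.9973]
0.572 -0.052 [np.float64(340.41828191856854), np.float64(341.0659126852493), np.float64(342.37207829830123)] bot [345.4109 250.6252]
0.572 -0.054 [np.float64(340.3189427683579), np.float64(340.7021498288214), np.float64(341.5758955056328)] bot [345.5264 251.2547]
0.574 -0.05 [np.float64(341.5401884618731), np.float64(342.5955795854014), np.float64(345.3362892197785)] bot [346.1378 249.9403]
0.574 -0.052 [np.float64(341.28420136867345), np.float64(341.95354372331525), np.float64(343.3489514929903)] bot [346.254  250.5681]
0.574 -0.054 [np.float64(341.17143084512674), np.float64(341.5767143628119), np.float64(342.4730883942951)] bot [346.3705 251.1974]
0.576 -0.05 [np.float64(342.41968191802107), np.float64(343.55843601343577), np.float64(346.8191477983732)] bot [346.9797 249.8833]Traceback (most recent call last):
  File "<stdin>", line 8, in <module>
  File "<stdin>", line 3, in circ
  File "h.py", line 15, in proj
    K,R,t=cam(n);q=K@(R@np.array(p)+t);return q[:2]/q[2]
          ~~~^^^
  File "h.py", line 4, in cam
    c=calibration(n);R=cv2.Rodrigues(np.array(c['rvec']))[0];K=np.array([[c['fx'],0,c['cx']],[0,c['fy'],c['cy']],[0,0,1]]);return K,R,np.array(c['tvec'])
ValueError: time passes only in moves, steps and waits
```

```bash
sed -i 's/^def cam/import functools\n@functools.lru_cache(None)\ndef cam/' h.py; python3 g.py .5715 -.069 .165 -93
```

```text
t 7.95 tcp [ 0.5724 -0.0682  0.1824] yaw_x -92.92 F [ 0.4  1.  -2.1] w 20.5
shift tool mm [ 0.8  0.9 17.4]
rotvec tool [-0.0035 -0.0012  0.0013]
shift in target-orient axes [ 0.9  0.9 17.4]
```

Emit:
carry_out --commands '[0.5, 1, 8, -0.004, 0, 0, 0, 0, 7, 0, 0, 0, 0, 0, 0, 0, 0, 0]'

```text
time_s: 8.32
tcp_pos: [0.5715, -0.0686, 0.1669]
ee_rot: [[-0.051, -0.999, -0.0], [-0.999, 0.051, -0.001], [0.001, 0.0, -1.0]]
wrist_force: [-0.2, -0.9, -1.9]
gripper_width: 0.234
```

```bash
python3 g.py .5715 -.069 .165 -93
```

```text
t 8.32 tcp [ 0.5715 -0.0686  0.1669] yaw_x -92.92 F [-0.2 -0.9 -1.9] w 20.4
shift tool mm [0.4 0.  1.9]
rotvec tool [ 0.0001 -0.001   0.0013]
shift in target-orient axes [0.4 0.  1.9]
```

No contact force yet. Lower further gently.

Emit:
carry_out --commands '[0, 0, 4, 0, 0, 0, 0, 0, 4, 0, 0, 0, 0, 0, 0, 0, 0, 0]'

```text
time_s: 8.7
tcp_pos: [0.5717, -0.0686, 0.1583]
ee_rot: [[-0.051, -0.999, 0.0], [-0.999, 0.051, -0.001], [0.001, -0.0, -1.0]]
wrist_force: [0.5, 0.7, -1.7]
gripper_width: 0.236
```

```bash
python3 g.py .5715 -.069 .135 -93
```

```text
t 8.7 tcp [ 0.5717 -0.0686  0.1583] yaw_x -92.91 F [ 0.5  0.7 -1.7] w 20.6
shift tool mm [ 0.4  0.2 23.3]
rotvec tool [-0.0001 -0.0011  0.0015]
shift in target-orient axes [ 0.4  0.2 23.3]
```

Emit:
carry_out --commands '[0, 0, 4, 0, 0, 0, 0, 0, 4, 0, 0, 0, 0, 0, 0, 0, 0, 0]'

```text
time_s: 9.07
tcp_pos: [0.5718, -0.0686, 0.1498]
ee_rot: [[-0.051, -0.999, 0.0], [-0.999, 0.051, -0.001], [0.001, -0.0, -1.0]]
wrist_force: [0.0, 0.4, -1.1]
gripper_width: 0.24
```

Emit:
carry_out --commands '[0, 0, 4, 0, 0, 0, 0, 0, 4, 0, 0, 0, 0, 0, 0, 0, 0, 0]'

```text
time_s: 9.45
tcp_pos: [0.5718, -0.0686, 0.1412]
ee_rot: [[-0.051, -0.999, 0.0], [-0.999, 0.051, -0.001], [0.001, -0.0, -1.0]]
wrist_force: [-0.2, -0.1, -2.5]
gripper_width: 0.234
```

```bash
python3 g.py .5715 -.069 .135 -93; python3 look.py i 345 250 340 220;python3 - <<'E'
from g import *
a=cv2.imread('pics/i_sr.png')[:,:,::-1];crop(a,320,215,380,285,8.5,'i1')
E
```

```text
t 9.45 tcp [ 0.5718 -0.0686  0.1412] yaw_x -92.91 F [-0.2 -0.1 -2.5] w 20.3
shift tool mm [0.4 0.3 6.2]
rotvec tool [-0.0002 -0.0011  0.0016]
shift in target-orient axes [0.4 0.3 6.2]
side -1 [351.3 243.1]
side 0 [346.9 243.2]
side 1 [342.4 243.4]
top -1 [334.1 208. ]
top 0 [334.  212.8]
top 1 [333.8 217.6]
tcp [ 0.5721 -0.0686  0.1417] yaw -92.90423120848902
```

View pics/i1.png

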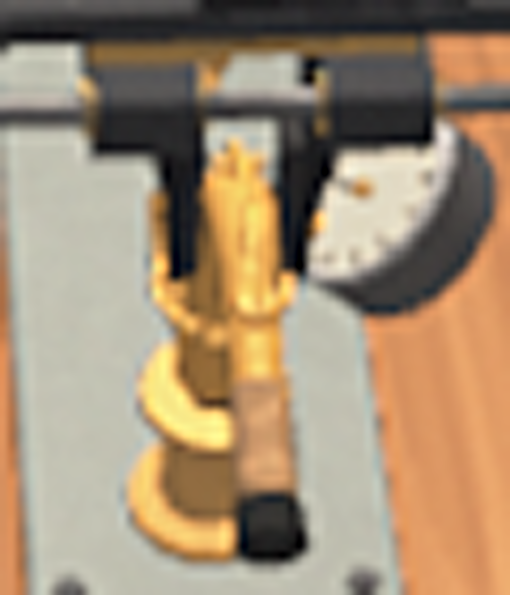

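Emit:
carry_out --commands '[0, 0, 4, 0, 0, 0, 0, 0, 1.5, 0, 0, 0, 0, 0, 0, 0, 0, 0]'

```text
time_s: 9.93
tcp_pos: [0.5722, -0.0686, 0.1359]
ee_rot: [[-0.051, -0.999, 0.001], [-0.999, 0.051, -0.001], [0.001, -0.001, -1.0]]
wrist_force: [-0.2, -0.2, -1.0]
gripper_width: 0.238
```

Emit:
carry_out --commands '[0, 0, 1.5, 0, 0, 0, 0, 0, 0, 0, 0, 0]'

```text
time_s: 10.18
tcp_pos: [0.5725, -0.0687, 0.1349]
ee_rot: [[-0.05, -0.999, 0.002], [-0.999, 0.05, -0.001], [0.001, -0.002, -1.0]]
wrist_force: [1.1, 0.3, -1.8]
gripper_width: 0.232
```

Emit:
carry_out --commands '[0, 0, 1.5, 0, 0, 0, 0, 0, 0, 0, 0, 0]'

```text
time_s: 10.42
tcp_pos: [0.5728, -0.0689, 0.1349]
ee_rot: [[-0.05, -0.999, 0.003], [-0.999, 0.05, -0.002], [0.002, -0.003, -1.0]]
wrist_force: [-1.2, 0.3, -1.5]
gripper_width: 0.233
```

Emit:
carry_out --commands '[0, 0, 1.5, 0, 0, 0, 0, 0, 0, 0, 0, 0]'

```text
time_s: 10.68
tcp_pos: [0.5731, -0.0692, 0.1349]
ee_rot: [[-0.049, -0.999, 0.005], [-0.999, 0.049, -0.003], [0.002, -0.005, -1.0]]
wrist_force: [-0.1, 0.1, -0.6]
gripper_width: 0.236
```

Emit:
carry_out --commands '[0, 0, 2, 0, 0, 0]'

```text
time_s: 10.8
tcp_pos: [0.5735, -0.0695, 0.1346]
ee_rot: [[-0.048, -0.999, 0.006], [-0.999, 0.048, -0.004], [0.004, -0.006, -1.0]]
wrist_force: [-4.3, 0.4, 13.9]
gripper_width: 0.234
```

```bash
python3 g.py .5715 -.069 .135 -93; python3 look.py j 345 250 340 220;python3 - <<'E'
from g import *
a=cv2.imread('pics/j_sr.png')[:,:,::-1];crop(a,320,215,380,285,8.5,'j1')
E
```

```text
t 10.8 tcp [ 0.5735 -0.0695  0.1346] yaw_x -92.76 F [-4.3  0.4 13.9] w 20.4
shift tool mm [-0.4  2.1 -0.4]
rotvec tool [-0.0057 -0.0035  0.0042]
shift in target-orient axes [-0.4  2.1 -0.4]
side -1 [351.8 245.4]
side 0 [347.4 245.5]
side 1 [343.  245.7]
top -1 [334.3 208.1]
top 0 [334.2 212.8]
top 1 [334.1 217.6]
tcp [ 0.5735 -0.0694  0.1346] yaw -92.76440438781417
```

View pics/j1.png

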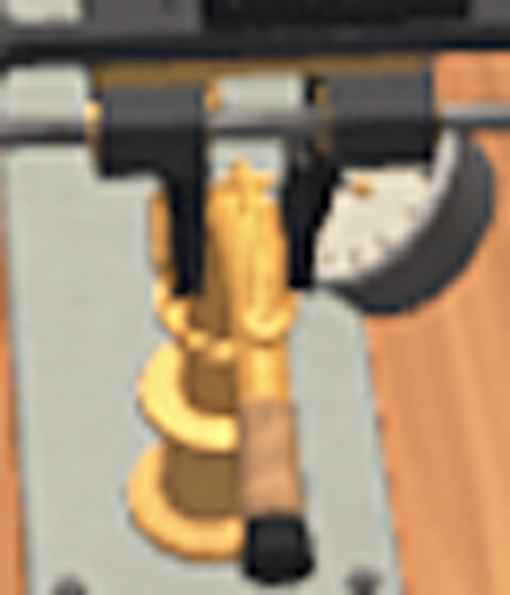

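Emit:
carry_out --commands '[0, 1.5, 0, -0.006, -0.003, 0, 0, 0, 0, 0, 0, 0]'

```text
time_s: 11.15
tcp_pos: [0.5724, -0.0693, 0.1348]
ee_rot: [[-0.048, -0.999, 0.001], [-0.999, 0.048, 0.0], [-0.0, -0.001, -1.0]]
wrist_force: [-0.9, 0.5, 1.8]
gripper_width: 0.233
```

Emit:
carry_out --commands '[0, 0, 0, 0, 0, 0, 0, 0, 0, 0, 0, 0, 0, 0, 0, 0, 0, 0, 0, 0, 0, 0, 0, 0]' --grip 50

```text
time_s: 11.65
tcp_pos: [0.5726, -0.0691, 0.1335]
ee_rot: [[-0.049, -0.999, 0.001], [-0.999, 0.049, 0.0], [-0.0, -0.001, -1.0]]
wrist_force: [-0.2, -0.4, -0.4]
gripper_width: 0.55
```

```bash
python3 g.py .5715 -.069 .235 -93; python3 look.py k 345 250 340 220;python3 - <<'E'
from g import *
a=cv2.imread('pics/k_sr.png')[:,:,::-1];crop(a,320,215,380,285,8.5,'k1')
E
```

```text
t 11.65 tcp [ 0.5726 -0.0691  0.1335] yaw_x -92.78 F [-0.2 -0.4 -0.4] w 47.8
shift tool mm [  -0.1    1.  -101.5]
rotvec tool [-0.0007  0.0003  0.0038]
shift in target-orient axes [  -0.1    1.1 -101.5]
side -1 [357.5 245.5]
side 0 [346.9 245.8]
side 1 [336.3 246.1]
top -1 [334.4 201.9]
top 0 [334.1 213.3]
top 1 [333.8 224.9]
tcp [ 0.5726 -0.0691  0.1336] yaw -92.78178338254254
```

View pics/k1.png

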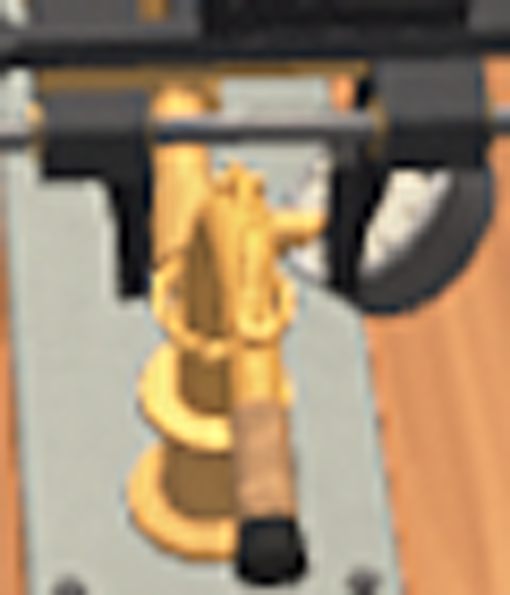

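Emit:
carry_out --commands '[0, 0, -20, 0, 0, 0, 0, 0, -40, 0, 0, 0, 0, 0, -40, 0, 0, 0, -30, 0, 0, 0, 0, 0, -50, 6, 0, 0, 0, 0]'

```text
time_s: 12.38
tcp_pos: [0.5705, 0.0102, 0.2363]
ee_rot: [[-0.054, -0.999, 0.0], [-0.999, 0.054, 0.0], [-0.0, -0.0, -1.0]]
wrist_force: [0.4, 0.9, -0.5]
gripper_width: 0.577
```

```bash
python3 g.py .537 .108 .215 -93
```

```text
t 12.38 tcp [0.5705 0.0102 0.2363] yaw_x -93.11 F [ 0.4  0.9 -0.5] w 50.2
shift tool mm [-95.9  38.8  21.4]
rotvec tool [-0.0001  0.0004 -0.0019]
shift in target-orient axes [-96.   38.6  21.3]
```

Emit:
carry_out --commands '[-48, 19, 0, 0, 0, 0, -46, 19, 10, 0, 0, 0, 0, 0, 8, 0, 0, 0, 0, 0, 0, 0, 0, 0]'

```text
time_s: 12.88
tcp_pos: [0.537, 0.1115, 0.2187]
ee_rot: [[-0.05, -0.999, 0.003], [-0.999, 0.05, 0.002], [-0.002, -0.003, -1.0]]
wrist_force: [0.3, -0.3, -0.3]
gripper_width: 0.573
```

```bash
python3 g.py .537 .108 .133 -93; python3 look.py l 335 200 265 220
```

```text
t 12.88 tcp [0.537  0.1115 0.2187] yaw_x -92.89 F [ 0.3 -0.3 -0.3] w 49.8
shift tool mm [ 3.6  0.  85.7]
rotvec tool [-0.0026  0.0016  0.0018]
shift in target-orient axes [ 3.5 -0.2 85.7]
side -1 [334.5 168.3]
side 0 [324.3 168.6]
side 1 [314.  168.8]
top -1 [242.1 211. ]
top 0 [241.3 223.8]
top 1 [240.5 236.7]
tcp [0.5376 0.111  0.2194] yaw -92.97335726065779
```

View pics/l.png

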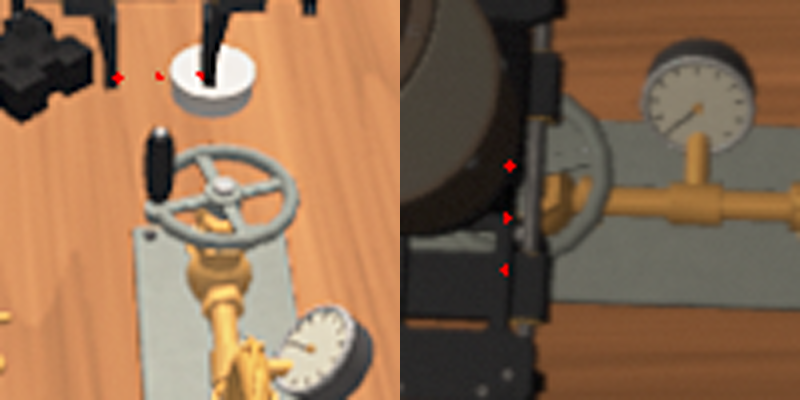

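Emit:
carry_out --commands '[3, 0, 25, -0.003, 0.002, 0, 0, 0, 25, 0, 0, 0, 0, 0, 5, 0, 0, 0, 0, 0, 0, 0, 0, 0]'

```text
time_s: 13.48
tcp_pos: [0.5409, 0.1045, 0.1657]
ee_rot: [[-0.058, -0.998, 0.006], [-0.998, 0.058, 0.001], [-0.002, -0.006, -1.0]]
wrist_force: [0.5, -0.4, 0.5]
gripper_width: 0.573
```

```bash
python3 g.py .537 .108 .133 -93; python3 look.py m 325 190 250 220
```

```text
t 13.47 tcp [0.5409 0.1045 0.1657] yaw_x -93.33 F [ 0.5 -0.4  0.5] w 49.8
shift tool mm [-3.2  4.3 32.7]
rotvec tool [-0.0061  0.0016 -0.0057]
shift in target-orient axes [-3.3  4.  32.7]
side -1 [335.4 186.7]
side 0 [325.5 187. ]
side 1 [315.6 187.2]
top -1 [249.5 214.7]
top 0 [248.7 226.9]
top 1 [247.9 239.1]
tcp [0.541  0.1049 0.1662] yaw -93.30806088631209
```

View pics/m.png

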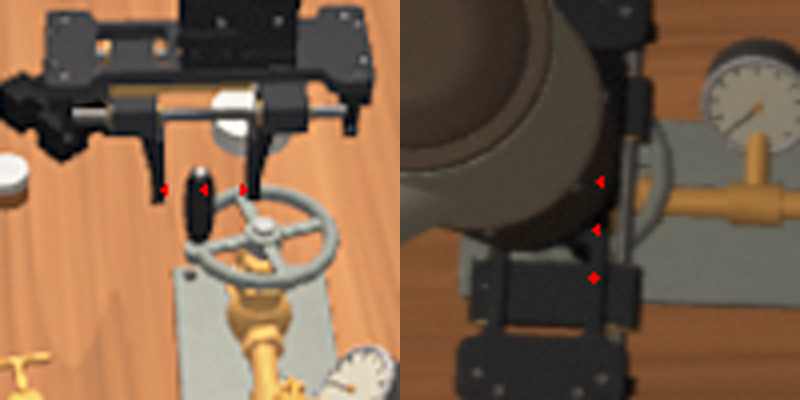

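Emit:
carry_out --commands '[-3, 4, 12, -0.006, 0.002, -0.005, 0, 0, 12, 0, 0, 0, 0, 0, 8, 0, 0, 0, 0, 0, 0, 0, 0, 0]'

```text
time_s: 14.08
tcp_pos: [0.5373, 0.1087, 0.133]
ee_rot: [[-0.052, -0.999, 0.002], [-0.999, 0.052, 0.001], [-0.001, -0.002, -1.0]]
wrist_force: [-0.8, -0.3, 0.7]
gripper_width: 0.575
```

```bash
python3 g.py .537 .108 .133 -93; python3 look.py n 325 190 250 220
```

```text
t 14.07 tcp [0.5373 0.1087 0.133 ] yaw_x -92.98 F [-0.8 -0.3  0.7] w 50.0
shift tool mm [ 0.8  0.3 -0. ]
rotvec tool [-0.0021  0.0011  0.0003]
shift in target-orient axes [ 0.8  0.3 -0. ]
side -1 [333.7 195.5]
side 0 [324.  195.7]
side 1 [314.2 196. ]
top -1 [249.7 219.3]
top 0 [249. 231.]
top 1 [248.4 242.8]
tcp [0.5379 0.1089 0.1338] yaw -92.97762967268021
```

View pics/n.png

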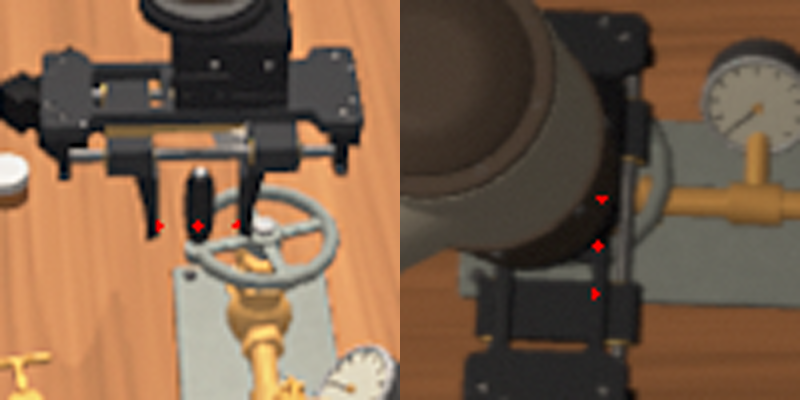

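Emit:
carry_out --commands '[-1.5, 0, 0, -0.002, 0, 0, 0, 0, 0, 0, 0, 0, 0, 0, 0, 0, 0, 0, 0, 0, 0, 0, 0, 0, 0, 0, 0, 0, 0, 0]' --grip 0

```text
time_s: 14.8
tcp_pos: [0.538, 0.1107, 0.1348]
ee_rot: [[-0.052, -0.999, 0.002], [-0.999, 0.052, 0.002], [-0.002, -0.002, -1.0]]
wrist_force: [-0.0, 0.8, -0.5]
gripper_width: 0.215
```

Emit:
carry_out --commands '[0, 0, 0, 0, 0, 0, 0, 0, 0, 0, 0, 0]'

```text
time_s: 15.05
tcp_pos: [0.538, 0.1106, 0.1348]
ee_rot: [[-0.052, -0.999, 0.002], [-0.999, 0.052, 0.002], [-0.002, -0.002, -1.0]]
wrist_force: [-0.7, 0.7, 0.7]
gripper_width: 0.216
```

```bash
python3 g.py .537 .108 .133 -93; python3 look.py o 325 190 250 220
```

```text
t 15.05 tcp [0.538  0.1106 0.1348] yaw_x -92.98 F [-0.7  0.7  0.7] w 18.8
shift tool mm [2.7 0.9 1.8]
rotvec tool [-0.0021  0.0023  0.0004]
shift in target-orient axes [2.7 0.9 1.8]
side -1 [327.6 194.9]
side 0 [323.9 195. ]
side 1 [320.2 195.1]
top -1 [248.4 226.5]
top 0 [248.2 230.9]
top 1 [247.9 235.4]
tcp [0.538  0.1106 0.1348] yaw -92.98259003941335
```

View pics/o.png

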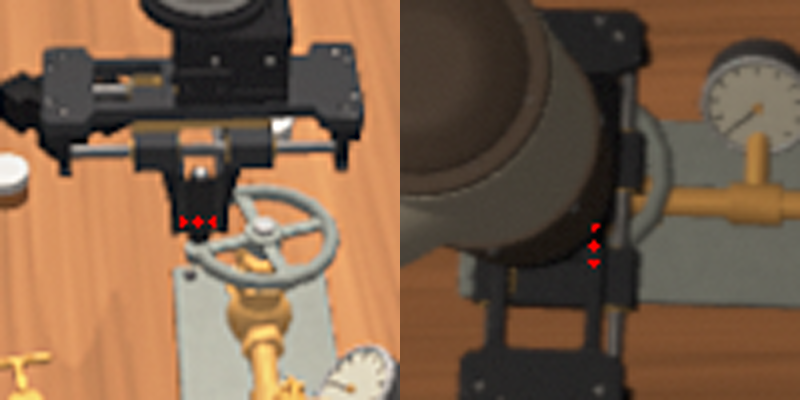

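Emit:
carry_out --commands '[-16, 1, 0, 0, 0, 0, -15, -5, 0, 0, 0, 0, -12, -10, 0, 0, 0, 0]'

```text
time_s: 15.52
tcp_pos: [0.5503, 0.153, 0.1348]
ee_rot: [[-0.054, -0.999, -0.007], [-0.999, 0.054, -0.001], [0.001, 0.007, -1.0]]
wrist_force: [-4.0, 0.4, 2.3]
gripper_width: 0.216
```

```bash
python3 circ.py -20
```

```text
t 15.53 tcp [0.5503 0.153  0.1348] phi 131.5 r 0.0478 F [-4.   0.4  2.3] w 18.8
rot [ 0.007 -0.001 -0.001] dz_tool 0.3
[ -7. -15.] [ -4. -15.] [  1. -16.] [  7. -14.] [ 11. -11.]
```

Emit:
carry_out --commands '[-9, -14, 0, 0.007, 0, 0, -5, -15, 0, 0, 0, 0, 1, -16, 0, 0, 0, 0, 6, -14, 0, 0, 0, 0, 10, -12, 0, 0, 0, 0]'

```text
time_s: 16.15
tcp_pos: [0.6191, 0.1465, 0.1346]
ee_rot: [[-0.049, -0.999, -0.012], [-0.999, 0.049, -0.012], [0.012, 0.012, -1.0]]
wrist_force: [-9.7, -2.7, 7.1]
gripper_width: 0.214
```

```bash
python3 circ.py -20
```

```text
t 16.15 tcp [0.6191 0.1465 0.1346] phi 38.3 r 0.0472 F [-9.7 -2.7  7.1] w 18.6
rot [ 0.012 -0.012  0.003] dz_tool 0.1
[15. -6.] [15. -3.] [15.  2.] [14.  8.] [10. 12.]
```

Emit:
carry_out --commands '[15, -5, 0, 0.012, -0.012, 0, 16, -2, 0, 0, 0, 0, 15, 3, 0, 0, 0, 0, 13, 8, 0, 0, 0, 0, 9, 12, 0, 0, 0, 0]'

```text
time_s: 16.77
tcp_pos: [0.6022, 0.0806, 0.1348]
ee_rot: [[-0.048, -0.999, 0.008], [-0.999, 0.048, 0.007], [-0.007, -0.008, -1.0]]
wrist_force: [0.4, 5.7, 1.5]
gripper_width: 0.215
```

```bash
python3 circ.py -20
```

```text
t 16.77 tcp [0.6022 0.0806 0.1348] phi -61.2 r 0.0418 F [0.4 5.7 1.5] w 18.7
rot [-0.008  0.007  0.005] dz_tool 0.3
[ 8. 13.] [ 0. 16.] [-5. 15.] [-10.  12.] [-13.   8.]
```

```bash
echo '[0.5815,0.1198]' > C.json; python3 circ.py -20
```

```text
t 16.77 tcp [0.6022 0.0806 0.1348] phi -62.2 r 0.0443 F [0.4 5.7 1.5] w 18.7
rot [-0.008  0.007  0.005] dz_tool 0.3
[ 6. 14.] [ 0. 16.] [-5. 15.] [-10.  12.] [-13.   8.] 
fit C [0.5819 0.1209] r 0.045094442286501314
```

Emit:
carry_out --commands '[5, 14, 0, -0.008, 0.007, 0.005, 0, 16, 0, 0, 0, 0, -5, 15, 0, 0, 0, 0, -10, 12, 0, 0, 0, 0]'

```text
time_s: 17.27
tcp_pos: [0.546, 0.0935, 0.1349]
ee_rot: [[-0.054, -0.998, 0.009], [-0.999, 0.054, 0.002], [-0.003, -0.009, -1.0]]
wrist_force: [6.9, 1.6, -5.1]
gripper_width: 0.216
```

```bash
echo '[0.5818,0.1205]' > C.json; python3 circ.py -10
```

```text
t 17.27 tcp [0.546  0.0935 0.1349] phi -142.9 r 0.0449 F [ 6.9  1.6 -5.1] w 18.8
rot [-0.009  0.003 -0.002] dz_tool 0.4
[-6.  5.] [-7.  3.] [-8.  2.] [-8.  1.] [-8. -1.] 
fit C [0.5819 0.1209] r 0.04510429423042328
```

Emit:
carry_out --commands '[-6, 4, 0, -0.009, 0.003, 0, -7, 3, 0, 0, 0, 0, -8, 2, 0, 0, 0, 0]'

```text
time_s: 17.65
tcp_pos: [0.5371, 0.1154, 0.1348]
ee_rot: [[-0.053, -0.999, -0.001], [-0.999, 0.053, -0.003], [0.003, 0.001, -1.0]]
wrist_force: [2.5, -1.6, -2.2]
gripper_width: 0.217
```

```bash
python3 circ.py -5
```

```text
t 17.65 tcp [0.5371 0.1154 0.1348] phi -173.4 r 0.045 F [ 2.5 -1.6 -2.2] w 18.8
rot [ 0.001 -0.003 -0.   ] dz_tool 0.3
[-4.  0.] [-4.  0.] [-4. -0.] [-4. -1.] [-4. -1.] 
fit C [0.5819 0.1209] r 0.04511154874493339
```

Emit:
carry_out --commands '[-4, 0, 0, 0, 0, 0, -3, 0, 0, 0, 0, 0]'

```text
time_s: 17.9
tcp_pos: [0.5368, 0.1224, 0.1348]
ee_rot: [[-0.052, -0.999, -0.003], [-0.999, 0.053, -0.005], [0.005, 0.003, -1.0]]
wrist_force: [1.2, -2.2, -0.6]
gripper_width: 0.213
```

Emit:
carry_out --commands '[-3, 0, 0, 0, 0, 0]'

```text
time_s: 18.02
tcp_pos: [0.5367, 0.1236, 0.1348]
ee_rot: [[-0.052, -0.999, -0.004], [-0.999, 0.052, -0.009], [0.009, 0.004, -1.0]]
wrist_force: [4.8, -12.7, -0.3]
gripper_width: 0.222
```

Emit:
carry_out --commands '[-3, 0, 0, 0, 0, 0]'

```text
time_s: 18.15
tcp_pos: [0.5367, 0.1236, 0.1348]
ee_rot: [[-0.052, -0.999, -0.006], [-0.999, 0.052, -0.014], [0.015, 0.006, -1.0]]
wrist_force: [5.9, -13.8, -1.0]
gripper_width: 0.215
```

```bash
python3 circ.py -5
```

```text
t 18.15 tcp [0.5367 0.1236 0.1348] phi 176.1 r 0.0452 F [  5.9 -13.8  -1. ] w 18.7
rot [ 0.006 -0.015  0.   ] dz_tool 0.3
[-4. -0.] [-4. -1.] [-4. -1.] [-4. -1.] [-4. -2.] 
fit C [0.5819 0.1209] r 0.0451233988862466
```

```bash
rm tr.json; echo '[0.5818,0.1208]' > C.json; python3 circ.py 20
```

```text
t 18.15 tcp [0.5367 0.1236 0.1348] phi 176.5 r 0.0452 F [  5.9 -13.8  -1. ] w 18.7
rot [ 0.006 -0.015  0.   ] dz_tool 0.3
[15. -3.] [14. -8.] [ 10. -12.] [  5. -15.] [  0. -16.]
```

Emit:
carry_out --commands '[15, -2, 0, 0.006, -0.015, 0, 14, -8, 0, 0, 0, 0, 10, -12, 0, 0, 0, 0, 5, -15, 0, 0, 0, 0]'

```text
time_s: 18.65
tcp_pos: [0.5705, 0.0772, 0.1348]
ee_rot: [[-0.052, -0.999, -0.005], [-0.999, 0.052, 0.002], [-0.001, 0.005, -1.0]]
wrist_force: [-1.8, 2.4, 1.1]
gripper_width: 0.221
```

```bash
python3 circ.py 20
```

```text
t 18.65 tcp [0.5705 0.0772 0.1348] phi -104.5 r 0.045 F [-1.8  2.4  1.1] w 19.2
rot [0.005 0.001 0.   ] dz_tool 0.3
[  0. -16.] [ -5. -15.] [-10. -12.] [-13.  -8.] [-15.  -3.]
```

Emit:
carry_out --commands '[0, -16, 0, 0.005, 0, 0, -5, -15, 0, 0, 0, 0, -10, -12, 0, 0, 0, 0, -13, -8, 0, 0, 0, 0, -15, -3, 0, 0, 0, 0]'

```text
time_s: 19.27
tcp_pos: [0.6268, 0.1174, 0.1347]
ee_rot: [[-0.055, -0.998, -0.014], [-0.998, 0.055, -0.001], [0.002, 0.014, -1.0]]
wrist_force: [-7.5, -2.1, 7.3]
gripper_width: 0.215
```

```bash
python3 circ.py 20
```

```text
t 19.27 tcp [0.6268 0.1174 0.1347] phi -4.3 r 0.0452 F [-7.5 -2.1  7.3] w 18.7
rot [ 0.014 -0.002 -0.003] dz_tool 0.2
[-15.   3.] [-14.   8.] [-10.  12.] [-6. 15.] [-0. 16.]
```

Emit:
carry_out --commands '[-15, 3, 0, 0.014, 0, -0.003, -14, 8, 0, 0, 0, 0, -10, 12, 0, 0, 0, 0, -6, 15, 0, 0, 0, 0, 0, 16, 0, 0, 0, 0]'

```text
time_s: 19.9
tcp_pos: [0.577, 0.1658, 0.1348]
ee_rot: [[-0.052, -0.999, 0.004], [-0.999, 0.051, -0.006], [0.006, -0.004, -1.0]]
wrist_force: [4.0, -6.8, 1.3]
gripper_width: 0.218
```

```bash
python3 circ.py 20
```

```text
t 19.9 tcp [0.577  0.1658 0.1348] phi 96.1 r 0.0453 F [ 4.  -6.8  1.3] w 18.9
rot [-0.004 -0.006  0.001] dz_tool 0.3
[ 5. 15.] [10. 12.] [13.  8.] [15.  3.] [15. -2.]
```

Emit:
carry_out --commands '[5, 15, 0, -0.004, -0.006, 0, 10, 12, 0, 0, 0, 0, 13, 8, 0, 0, 0, 0, 15, 3, 0, 0, 0, 0, 15, -2, 0, 0, 0, 0]'

```text
time_s: 20.52
tcp_pos: [0.5377, 0.1118, 0.1348]
ee_rot: [[-0.047, -0.999, 0.012], [-0.999, 0.047, 0.007], [-0.008, -0.011, -1.0]]
wrist_force: [1.9, 3.0, -1.1]
gripper_width: 0.217
```

```bash
python3 circ.py 20
```

```text
t 20.52 tcp [0.5377 0.1118 0.1348] phi -168.4 r 0.045 F [ 1.9  3.  -1.1] w 18.9
rot [-0.011  0.008  0.005] dz_tool 0.3
[14. -6.] [ 11. -11.] [  7. -14.] [  2. -16.] [ -4. -15.] 
fit C [0.5818 0.121 ] r 0.04514792607766743
```

Just past one turn (375°). Second turn.

Emit:
carry_out --commands '[14, -6, 0, -0.011, 0.008, 0.005, 11, -11, 0, 0, 0, 0, 7, -14, 0, 0, 0, 0, 2, -16, 0, 0, 0, 0, -4, -15, 0, 0, 0, 0]'

```text
time_s: 21.15
tcp_pos: [0.6005, 0.0795, 0.1347]
ee_rot: [[-0.056, -0.998, -0.003], [-0.998, 0.056, 0.008], [-0.008, 0.003, -1.0]]
wrist_force: [-9.1, 13.9, 7.6]
gripper_width: 0.215
```

```bash
python3 circ.py 20
```

```text
t 21.15 tcp [0.6005 0.0795 0.1347] phi -65.7 r 0.0454 F [-9.1 13.9  7.6] w 18.7
rot [ 0.003  0.008 -0.004] dz_tool 0.2
[-10. -12.] [-13.  -8.] [-15.  -3.] [-15.   2.] [-14.   7.] 
fit C [0.5819 0.1209] r 0.045196592730733266
```

Emit:
carry_out --commands '[-10, -12, 0, 0.003, 0.008, -0.004, -13, -8, 0, 0, 0, 0, -15, -3, 0, 0, 0, 0, -15, 2, 0, 0, 0, 0, -14, 7, 0, 0, 0, 0]'

```text
time_s: 21.78
tcp_pos: [0.6211, 0.1428, 0.1347]
ee_rot: [[-0.055, -0.998, -0.004], [-0.998, 0.055, -0.006], [0.007, 0.003, -1.0]]
wrist_force: [1.0, -2.8, 2.1]
gripper_width: 0.216
```

```bash
python3 circ.py 20
```

```text
t 21.77 tcp [0.6211 0.1428 0.1347] phi 29.3 r 0.0451 F [ 1.  -2.8  2.1] w 18.8
rot [ 0.003 -0.007 -0.003] dz_tool 0.2
[-11.  11.] [-7. 14.] [-2. 15.] [ 3. 15.] [ 8. 13.] 
fit C [0.5818 0.1208] r 0.04515675339635325
```

Emit:
carry_out --commands '[-11, 11, 0, 0.003, -0.007, -0.003, -7, 14, 0, 0, 0, 0, -2, 15, 0, 0, 0, 0, 3, 15, 0, 0, 0, 0, 8, 13, 0, 0, 0, 0]'

```text
time_s: 22.4
tcp_pos: [0.5501, 0.1535, 0.1349]
ee_rot: [[-0.048, -0.999, 0.003], [-0.999, 0.048, -0.007], [0.007, -0.003, -1.0]]
wrist_force: [15.9, -12.1, -6.9]
gripper_width: 0.216
```

```bash
python3 circ.py 16
```

```text
t 22.4 tcp [0.5501 0.1535 0.1349] phi 134.1 r 0.0456 F [ 15.9 -12.1  -6.9] w 18.8
rot [-0.003 -0.007  0.004] dz_tool 0.4
[11.  7.] [12.  4.] [13.  1.] [12. -3.] [11. -6.] 
fit C [0.5818 0.1209] r 0.04520567198370707
```

Emit:
carry_out --commands '[10, 7, 0, -0.003, -0.007, 0.004, 12, 5, 0, 0, 0, 0, 0, 0, 0, 0, 0, 0]'

```text
time_s: 22.78
tcp_pos: [0.538, 0.1319, 0.1348]
ee_rot: [[-0.052, -0.999, 0.011], [-0.999, 0.052, 0.005], [-0.005, -0.011, -1.0]]
wrist_force: [6.3, -2.5, -1.6]
gripper_width: 0.219
```

```bash
python3 circ.py 5; python3 g.py .5367 .1236 .1348 -93
```

```text
t 22.77 tcp [0.538  0.1319 0.1348] phi 165.8 r 0.0452 F [ 6.3 -2.5 -1.6] w 19.1
rot [-0.011  0.005  0.001] dz_tool 0.3
[4. 0.] [4. 0.] [ 4. -0.] [ 4. -0.] [ 4. -1.] 
fit C [0.5818 0.1209] r 0.04520024508757323
t 22.77 tcp [0.538  0.1319 0.1348] yaw_x -92.96 F [ 6.3 -2.5 -1.6] w 19.1
shift tool mm [ 8.4  0.9 -0.1]
rotvec tool [-0.0111  0.0054  0.0006]
shift in target-orient axes [ 8.4  0.9 -0. ]
```

Emit:
carry_out --commands '[5, 1, 0, -0.011, 0.005, 0, 3, 0, 0, 0, 0, 0, 0, 0, 0, 0, 0, 0]'

```text
time_s: 23.15
tcp_pos: [0.5369, 0.1258, 0.1348]
ee_rot: [[-0.051, -0.999, 0.007], [-0.999, 0.051, 0.005], [-0.006, -0.007, -1.0]]
wrist_force: [5.6, -2.7, -0.8]
gripper_width: 0.216
```

```bash
python3 g.py .5367 .1238 .1348 -93; python3 look.py p 325 190 250 220
```

```text
t 23.15 tcp [0.5369 0.1258 0.1348] yaw_x -92.93 F [ 5.6 -2.7 -0.8] w 18.8
shift tool mm [2.  0.1 0. ]
rotvec tool [-0.0068  0.0057  0.0012]
shift in target-orient axes [2.  0.1 0. ]
side -1 [326.5 191. ]
side 0 [322.9 191.1]
side 1 [319.3 191.3]
top -1 [241.1 227.1]
top 0 [240.8 231.5]
top 1 [240.6 236. ]
tcp [0.537  0.1258 0.1348] yaw -92.92909065952304
```

View pics/p.png

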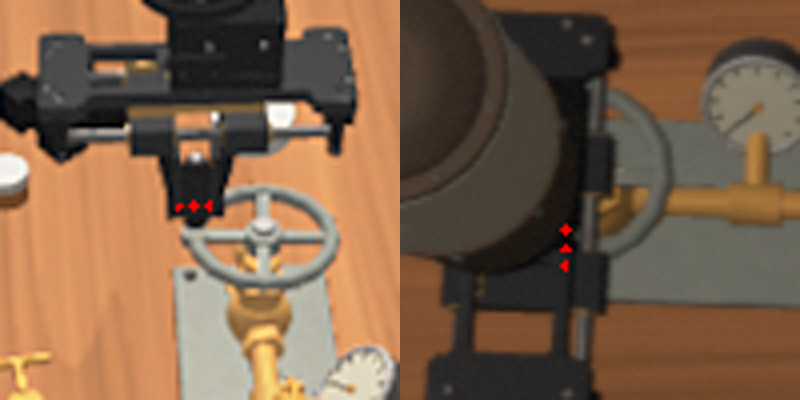

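View pics/p_sr.png

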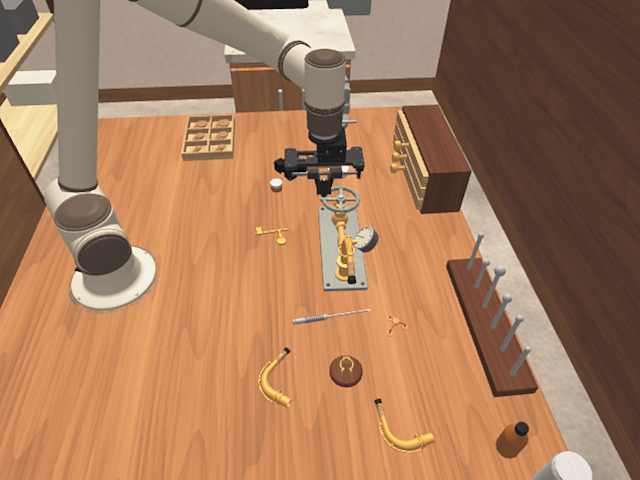

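View pics/p_tr.png

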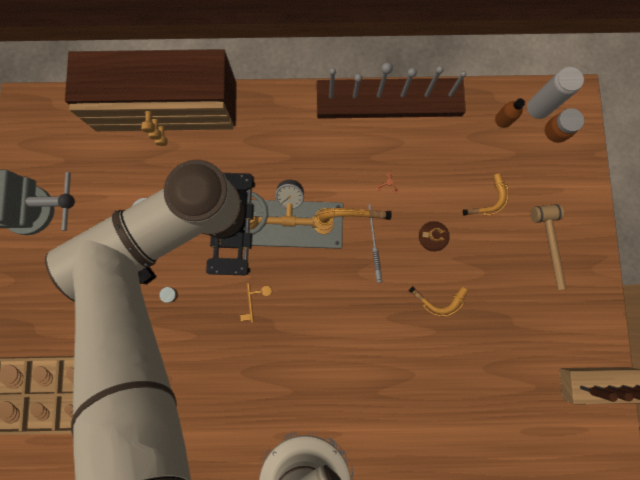

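Emit:
carry_out --commands '[2, 0, 0, -0.006, 0.006, 0, 0, 0, 0, 0, 0, 0]'

```text
time_s: 23.5
tcp_pos: [0.5368, 0.1245, 0.1348]
ee_rot: [[-0.051, -0.999, 0.003], [-0.999, 0.051, 0.001], [-0.001, -0.003, -1.0]]
wrist_force: [5.2, -2.4, -1.2]
gripper_width: 0.217
```

```bash
python3 g.py .5367 .1238 .1348 -93
```

```text
t 23.5 tcp [0.5368 0.1245 0.1348] yaw_x -92.9 F [ 5.2 -2.4 -1.2] w 18.9
shift tool mm [ 0.7  0.1 -0. ]
rotvec tool [-0.0027  0.0009  0.0017]
shift in target-orient axes [ 0.7  0.1 -0. ]
```

Emit:
carry_out --commands '[0.8, 0, 0, 0, 0, 0, 0, 0, 0, 0, 0, 0, 0, 0, 0, 0, 0, 0]'

```text
time_s: 23.88
tcp_pos: [0.5368, 0.1242, 0.1348]
ee_rot: [[-0.05, -0.999, 0.004], [-0.999, 0.05, 0.002], [-0.002, -0.004, -1.0]]
wrist_force: [4.9, 0.2, -1.1]
gripper_width: 0.216
```

```bash
python3 g.py .5367 .1238 .1348 -93; python3 look.py q 335 215 320 215; python3 - <<'E'
from g import *
a=cv2.imread('pics/side0.png').astype(int);b=cv2.imread('pics/q_sr.png').astype(int)
print((np.abs(a-b).max(2)>60)[290:480,280:620].sum(), (np.abs(a-b).max(2)>60)[110:200,180:260].sum())
E
```

```text
t 23.88 tcp [0.5368 0.1242 0.1348] yaw_x -92.88 F [ 4.9  0.2 -1.1] w 18.8
shift tool mm [0.4 0.1 0. ]
rotvec tool [-0.0043  0.0019  0.0022]
shift in target-orient axes [0.4 0.1 0. ]
side -1 [326.6 191.5]
side 0 [322.9 191.6]
side 1 [319.2 191.7]
top -1 [241.9 227.1]
top 0 [241.6 231.6]
top 1 [241.4 236.1]
tcp [0.5368 0.1242 0.1348] yaw -92.87581143938779
336 0
```

View pics/q.png

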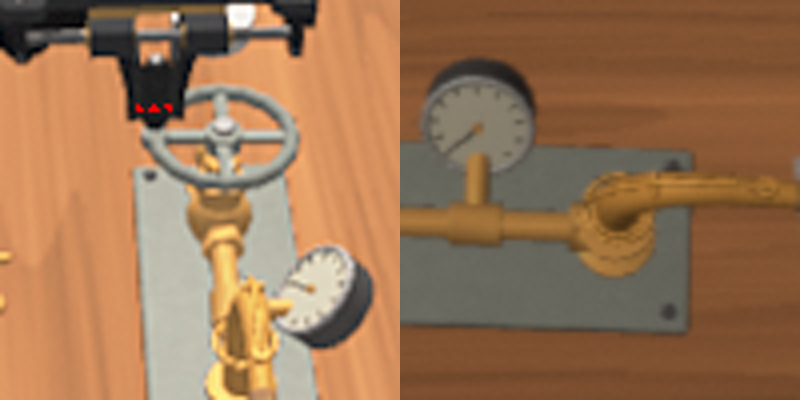

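```bash
python3 -c "
from station import *
print(finish_job())"
```

```text
the job is handed in; nothing more can be done
None
```

The neck is standing on the rubber plug, and the valve is two full turns open with its handle still in the gripper. I handed the job in at about 24 s of the 67 s allowed.

**Neck:** I pulled it out of the clip and lowered it over the plug until it stopped. The height matched what I had worked out for the foot on the seat, and a 2 mm push met a firm 14 N. Then I let go. The last pictures show it upright, with the mouthpiece end pointing away from the valve.

**Valve:** I turned the handle clockwise about one turn to its stop, where a further push of about 14 N moved nothing. The stop was within about 1° of the shut direction I expected. From there I turned it anticlockwise two full turns, back to within about 0.4 mm (0.5°) of the hand's position at the stop. In the pictures the spokes line up with the rig.

**Other checks:**
- **Cameras:** the two disagreed by 5–10 mm at first. I averaged them and corrected against the gripper, so the early positions were less certain than I wanted. The fit on the plug and the stop of the valve confirmed the result.
- **Grip on the handle:** it read 18.8 mm on the 20 mm sleeve. I don't know why, but nothing suggested it slipped.
- **Other things on the bench:** I did not measure each one. I only compared before and after side pictures around them. There was no change near the swage block. Around the clip I saw only what I took to be the missing neck.

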